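Assemble the gear-train demonstrator

ROBOT

A 6-joint arm with a two-finger parallel gripper is mounted at the origin on the work surface. World frame = base frame: x ahead of the robot, y to its left, z up, the work surface at z = 0. Lengths are in m, angles in rad, forces in N, time in s.
With the tool pointing down it reaches from about 0.275 to 0.875 m from the base axis. Payload 12.5 kg.
Tool frame: the origin (TCP) lies midway between the tips of the shut fingers; the grasp point (between the pads) lies 19 mm behind it; z points along the fingers, y is the line along which they close (so a half turn about z gives the same grasp; the last joint's range is limited). The gripper opens to 85 mm and grips with 20 to 120 N. Pads are 22 mm wide; open, the fingers measure 114 mm over their backs; the gripper's body (76 mm by 85 mm) begins 54 mm behind the grasp point. The pads swing forward as they close: fully open they stand 13 mm farther back than shut.
Start: joints at [-1.389, 0.351, 1.652, -0, 1.139, -0.085], TCP at [0.145, -0.531, 0.231] pointing down, gripper open.
Joint ranges: [-2.75, 2.75], [-0.79, 2.1], [0.01, 2.65], [-1.57, 4.71], [0.07, 3.14], [-2.87, 2.87]. Speed limits (rad/s): [2.22, 2.22, 2.79, 3.14, 3.14, 3.14].

INTERFACE

Orientations are given as a rotation vector (axis times angle).
In Python, from plant import * gives the robot as it stands. The module is installed in compiled form; this text tells all that it offers.
- The arm moves only by the shell command python3 -m jog 'ROWS'. ROWS is JSON, a list of rows, each a list of 7 numbers: the shift along the tool's x, y, z in units of 0.4 m (1.0 is 0.4 m), then the turn, a rotation vector about the tool's x, y, z in units of 90 degrees (1.0 is 90 degrees), then the opening, from -1 (shut) to 1 (fully open), so that 0 is half open. In form: [[dx, dy, dz, wx, wy, wz, fingers], ...]. A call has 1 to 20 rows; each row is the pose to reach, as a shift and turn from the pose commanded when the call began, along the tool's axes at that moment; what a row does not reach only later rows make up. A row lasts 1/12 s, in which the tool goes at most 41.7 mm and 7.16 degrees, less where a joint would pass 70% of its speed; a pose out of reach is approached as far as the arm can. A call with a number of a shift or a turn outside -1 to 1 is refused whole. A call with a gripper value outside its range is refused whole. The fingers move at their own pace and stop on an object; the grip force is fixed at half the most. Time passes only in rows, so rows that repeat a pose let the fingers close. It gives the time, the measured TCP pose, the force, the opening and the grip force at its end, in the units of the state.
- state(): the state, without advancing time (a new reading comes with each control period).
- camera(name): name is "scene" or "top" or "wrist"; returns a dict with "img" (480x640x3 uint8, blue, green, red), "fovy" (degrees; the focal length in pixels is half the picture's height over the tangent of half this angle, whatever the lens; pixels are square), "cx", "cy" (the principal point, pixels), "k1" (the pictures are not rectified: a ray, as slopes to the right and down, at radius r is drawn at 1 + k1 r^2 times it, then the intrinsics apply), "pose" (4x4, takes a point from camera to world coordinates). Camera axes: x right, y up, looking along -z (the intrinsics and any distortion apply to the point x, -y, -z); pixel columns grow to the right and rows downward; lengths in m; the calibration is good to about 2 mm. A picture is of the moment at which its call begins. There is no depth.
- sign_off(): hands the job in; it is judged then, once.
Trained networks look in a picture, given as the dict that the camera call returned (one of the last four; its "shot" number tells which), for a name from the list of things; names that differ only in an ending like _2 or _b are one class to them, and where a whole thing is asked for, a point or a joint stands for the part that bears it (a point fixed in the world has none). Each returns a list of dicts, best first, with "conf" (0 to 1); they miss things now and then, are a little off and sometimes report something else, mostly with a low value. They report only what shows in the picture. A call takes as long as a camera call. They do not tell look-alikes from the thing itself.
- recognise(picture, label): "location" ([column, row] as shares, 0 to 1, of the picture: columns of its width, rows of its height, amid what is visible of it).
- silhouettes(picture, label): "pixels" (480x640 bool, what is visible of it) and "location" ([column, row] as shares, 0 to 1, of the picture: columns of its width, rows of its height, amid what is visible of it).
- mark_of(picture, label): "location" ([column, row] as shares, 0 to 1, of the picture: columns of its width, rows of its height: a listed point, or the origin of a listed thing).
The state is a dict: "time": time; "qpos": joint angles; "joint_velocities": joint speeds; "tau": joint torques, N m; "ee_pos": TCP position; "orientation": TCP orientation; "ft_force": force on the tool from outside, world axes, zero at the start; "moment": the same for the moment, N m; "opening": finger opening in m; "grasp_force": force on a finger pad.
Only numpy, scipy, OpenCV 4.12 (cv2) and the standard library are available. Lean on these libraries where they do the work, as an engineer would, in place of code of your own. Each camera call takes 0.05 s, during which the arm holds its last target. There are 200 camera calls.

TASK

Set up the gear demonstrator: take the black cap off the spindle and set it down on the bench clear of the board, then thread every spacer that is there onto the spindle, widest at the bottom and narrowest on top. Then put the gear wheel on the spindle, hub up, rocking it until its teeth mesh with the fixed pinion and it lies flat on the spacers, and finally put the cap back over the spindle so that it sits upright on the hub. Leave the beaker, splint pot and clamp boss alone.

Things in the scene. Friction and masses are not known exactly. Their poses are not given: they have to be found in the camera images.
- spindle_foot (a point): where the fixed vertical steel spindle (12 mm diameter, standing 80 mm above this point, its top 6 mm tapered) meets the top of the dark wooden board; the board is fixed to the bench, 130 x 180 x 20 mm thick. x runs along the board's 130 mm side, z up; the fixed pinion's axis lies 72 mm from the spindle's axis in this frame's -y direction.
- pinion_top (a point): centre of the top face, on the axis, of the fixed dark steel pinion, an upright toothed gear that cannot turn: 70 mm over the teeth, 47 mm at the roots, 12 straight teeth each 5.6 mm wide, 52 mm tall from the board up. Its x axis passes through the middle of a tooth; it stands at any angle on the board.
- gear_mid (a point): aluminium gear wheel: toothed disc 12 mm thick, 90 mm over the teeth, 68 mm at the roots, 16 teeth 5.6 mm wide; square hub 30 x 30 x 18 mm tall on top; 15 mm bore right through; 30 mm tall, 130-210 g; starts flat, hub up. Point on its axis 15 mm above the underside; z out of the hub, x through a tooth's middle and square to a hub face. Its angle must be right within about 2 degrees to mesh.
- cap_mid (a point): black plastic cap like a small inverted beaker: 32 mm diameter, 44 mm tall, with a rim 44 mm across and 6 mm high at its open lower end, closed on top; bore 15 mm wide, 38 mm deep from below. It starts over the spindle, its closed end resting on the spindle's tip. This point is on its axis half-way up, 22 mm above the rim's underside; z points to the closed end.
- spacer_a_mid (a point): flat round aluminium spacer ring, 60 mm outside diameter, 15 mm bore, 8 mm thick, starts lying flat on the bench; this point is its centre, half-way up (4 mm above its underside); z is its axis. May be absent (None from the very start).
- spacer_b_mid (a point): flat round aluminium spacer ring, 50 mm outside diameter, 15 mm bore, 8 mm thick, starts lying flat on the bench; this point is its centre, half-way up (4 mm above its underside); z is its axis. May be absent (None from the very start).
- spacer_c_mid (a point): flat round aluminium spacer ring, 40 mm outside diameter, 15 mm bore, 8 mm thick, starts lying flat on the bench; this point is its centre, half-way up (4 mm above its underside); z is its axis. May be absent (None from the very start).
- spacer_d_mid (a point): flat round aluminium spacer ring, 30 mm outside diameter, 15 mm bore, 8 mm thick, starts lying flat on the bench; this point is its centre, half-way up (4 mm above its underside); z is its axis. Always present.
- gear: the gear wheel; origin on its axis at its underside
- cap: the cap; origin on its axis at its open lower rim
- beaker: glass beaker 68 mm wide, 85 mm tall, bystander; origin under its centre
- splint_pot: grey pot of wooden splints, 66 mm wide, 130 mm tall, bystander; origin under its centre
- boss_head: small steel clamp boss lying on the bench, bystander; origin under its centre
There are look-alikes about, which are no part of the job. Leave any orange look-alike of the part that bears spacer_b_mid alone.

How it is judged:
On the way, in this order (a step that is already met when the one before it is completed fails the run):
1. the cap is off and down on the bench, clear of the board (horizontal distance between cap_mid and spindle_foot above 0.08 m and height (world z) of cap_mid below 0.035 m), for 0.2 s.
2. every spacer present lies flat on the spindle, wider below narrower (horizontal distance between each of spacer_a_mid, spacer_b_mid, spacer_c_mid, spacer_d_mid and spindle_foot below 0.004 m and z of each of spacer_a_mid, spacer_b_mid, spacer_c_mid, spacer_d_mid in the frame of spindle_foot below 0.034 m and angle between the z axis of each of spacer_a_mid, spacer_b_mid, spacer_c_mid, spacer_d_mid and the z axis of spindle_foot, either way round below 0.08 rad and ((angle between spacer_a_mid's own z axis and vertical below 0.2 rad and z of spacer_b_mid in the frame of spacer_a_mid above 0.006 m) or (angle between spacer_a_mid's own z axis and vertical above 2.9 rad and z of spacer_b_mid in the frame of spacer_a_mid below -0.006 m)) and ((angle between spacer_a_mid's own z axis and vertical below 0.2 rad and z of spacer_c_mid in the frame of spacer_a_mid above 0.006 m) or (angle between spacer_a_mid's own z axis and vertical above 2.9 rad and z of spacer_c_mid in the frame of spacer_a_mid below -0.006 m)) and ((angle between spacer_a_mid's own z axis and vertical below 0.2 rad and z of spacer_d_mid in the frame of spacer_a_mid above 0.006 m) or (angle between spacer_a_mid's own z axis and vertical above 2.9 rad and z of spacer_d_mid in the frame of spacer_a_mid below -0.006 m)) and ((angle between spacer_b_mid's own z axis and vertical below 0.2 rad and z of spacer_c_mid in the frame of spacer_b_mid above 0.006 m) or (angle between spacer_b_mid's own z axis and vertical above 2.9 rad and z of spacer_c_mid in the frame of spacer_b_mid below -0.006 m)) and ((angle between spacer_b_mid's own z axis and vertical below 0.2 rad and z of spacer_d_mid in the frame of spacer_b_mid above 0.006 m) or (angle between spacer_b_mid's own z axis and vertical above 2.9 rad and z of spacer_d_mid in the frame of spacer_b_mid below -0.006 m)) and ((angle between spacer_c_mid's own z axis and vertical below 0.2 rad and z of spacer_d_mid in the frame of spacer_c_mid above 0.006 m) or (angle between spacer_c_mid's own z axis and vertical above 2.9 rad and z of spacer_d_mid in the frame of spacer_c_mid below -0.006 m))), for 0.2 s.
3. the gear is meshed with the pinion and lies flat on the top spacer (all of step 2 and horizontal distance between gear_mid and spindle_foot below 0.004 m and angle between gear_mid's own z axis and vertical below 0.06 rad and z of spacer_d_mid in the frame of gear_mid between -0.0215 and -0.0165 m), for 0.2 s.
At the end, for the whole second after the job is handed in: all spacers present flat on the spindle (4 mm, 0.08 rad), narrower above wider; gear hub up (0.06 rad), within 4 mm of the axis, on the narrowest spacer (2.5 mm), so meshed; cap upright (0.1 rad), within 5 mm of the axis, on the hub (3 mm); gear and cap at rest (all of step 3 and horizontal distance between cap_mid and spindle_foot below 0.005 m and angle between cap_mid's own z axis and vertical below 0.1 rad and z of cap_mid in the frame of gear_mid between 0.034 and 0.0395 m and linear speed of each of gear, cap below 0.02 m/s); the robot touches nothing.
It fails at once if the beaker is moved more than 3 cm (distance of beaker from where it was at the start of the episode above 0.03 m).
It fails at once if the splint pot is moved more than 3 cm (distance of splint_pot from where it was at the start of the episode above 0.03 m).
It fails at once if the clamp boss is moved more than 3 cm (distance of boss_head from where it was at the start of the episode above 0.03 m).
Of spacer_a, spacer_b, spacer_c only 1 to 3 are there at a start; the rules pass over those that are not, and their reading is None.
At some moment in a run one of spacer_a, spacer_b, spacer_c, spacer_d, gear may be knocked a few centimetres aside while the robot is not near it.
It also fails if it takes over 210 s, if anything falls off the work surface, if the arm or the gripper's body presses on something with over 40 N, if the wrist force passes 120 N, or if a joint passes its speed limit or range.

## Working session

There is one attempt and no reset: what is moved stays moved. The work goes in short steps, Python scripts to look and compute and a shell command to move; the robot and the scene stay as the last step left them, time stands still between calls to the robot, and variables do not carry over. Pictures are saved under pics/ and viewed, at most 14 in all, crops included, and the job is handed in when it is done.

```bash
ls; mkdir -p pics
python3 - <<'E'
from plant import *
import cv2
s=state();print({k:s[k] for k in('time','ee_pos','orientation','opening')})
for n in('scene','top'):
    c=camera(n);cv2.imwrite(f'pics/{n}0.png',c['img']);print(n,c['fovy'],c['cx'],c['cy'],c['k1'],c['pose'].round(3).tolist() if hasattr(c['pose'],'round') else c['pose'])
    for l in ['spindle_foot','pinion_top','gear_mid','cap_mid','spacer_a_mid','spacer_b_mid','spacer_c_mid','spacer_d_mid','beaker','splint_pot','boss_head']:
        print(l,[(round(d['conf'],2),round(d['location'][0]*640),round(d['location'][1]*480)) for d in mark_of(c,l)])
E
```

```text
pics
{'time': 0.0, 'ee_pos': array([ 0.14494676, -0.53019121,  0.23074178]), 'orientation': array([-3.11247637e+00, -4.17661258e-01,  1.09446850e-04]), 'opening': 0.08504399534598946}
scene 54.72009877133862 320.5799717365666 241.36166524694005 -0.0020975407549854966 [[-0.853, -0.337, 0.399, 0.973], [0.522, -0.56, 0.643, 0.707], [0.006, 0.757, 0.654, 0.787], [0.0, 0.0, 0.0, 1.0]]
spindle_foot [(0.71, 320, 272)]
pinion_top [(0.68, 297, 242), (0.4, 419, 303)]
gear_mid [(0.63, 292, 190)]
cap_mid [(0.8, 322, 251)]
spacer_a_mid [(0.97, 417, 304)]
spacer_b_mid [(0.77, 524, 367), (0.71, 484, 378), (0.7, 461, 342), (0.59, 499, 333)]
spacer_c_mid [(0.64, 372, 328), (0.57, 321, 259)]
spacer_d_mid [(0.61, 262, 330), (0.44, 415, 370)]
beaker [(0.6, 260, 330)]
splint_pot [(0.58, 222, 270)]
boss_head [(0.69, 211, 187)]
top 43.57926052625779 325.23985254997405 234.17516155368622 -0.1327207870482705 [[0.003, 0.996, -0.089, 0.427], [-1.0, 0.002, -0.018, 0.005], [-0.018, 0.089, 0.996, 1.427], [0.0, 0.0, 0.0, 1.0]]
spindle_foot [(0.66, 320, 231)]
pinion_top [(0.93, 349, 219), (0.72, 191, 289)]
gear_mid [(0.91, 468, 276)]
cap_mid [(0.74, 321, 231), (0.56, 470, 280)]
spacer_a_mid [(0.82, 240, 294), (0.41, 239, 238)]
spacer_b_mid [(0.81, 188, 295), (0.78, 180, 331), (0.62, 155, 288), (0.59, 146, 319)]
spacer_c_mid [(0.55, 244, 236)]
spacer_d_mid [(0.52, 184, 243)]
beaker [(0.85, 295, 155)]
splint_pot [(0.9, 380, 154)]
boss_head [(0.7, 318, 231), (0.46, 241, 295)]
```

View pics/scene0.png

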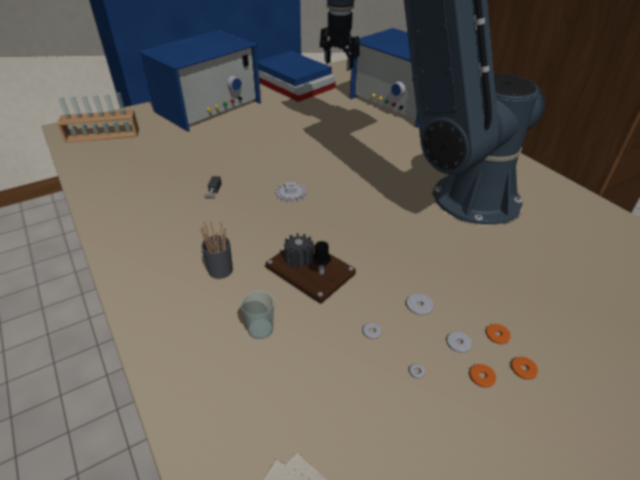

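View pics/top0.png

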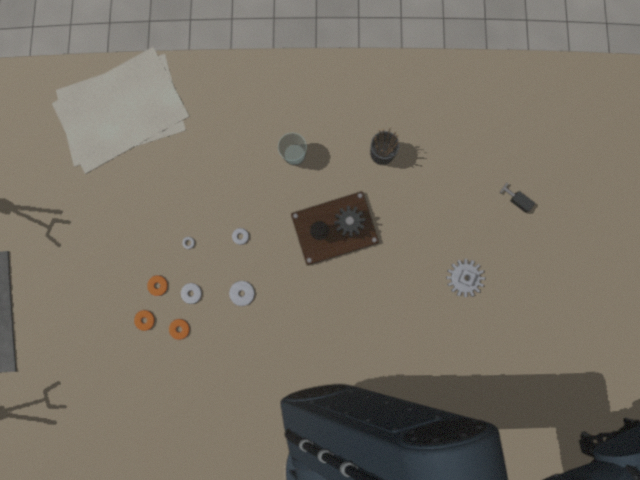

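All four silver spacers are there: in top, a at (240,294), b at (190,293), c at (240,236) and d at (188,243). The orange look-alikes are at (158,285), (144,320) and (180,329). The capped spindle is at (320,231), the pinion at (349,219) and the gear at (467,278).

```bash
cat > h.py <<'E'
from plant import *
import numpy as np, cv2
from scipy.spatial.transform import Rotation as R
from scipy.optimize import least_squares
def K(c):
    f=240/np.tan(np.radians(c['fovy'])/2); return np.array([[f,0,c['cx']],[0,f,c['cy']],[0,0,1.]])
def ray(c,uv):
    p=cv2.undistortPoints(np.array([[uv]],float),K(c),np.array([c['k1'],0,0,0,0.]))[0,0]
    P=np.array(c['pose']); return P[:3,3],P[:3,:3]@np.array([p[0],-p[1],-1])
def onz(c,uv,z):
    o,d=ray(c,uv); return o+d*(z-o[2])/d[2]
def proj(c,X):
    P=np.array(c['pose']); X=np.atleast_2d(X); q=(X-P[:3,3])@P[:3,:3]; q=q*[1,-1,-1]
    return cv2.projectPoints(q,np.zeros(3),np.zeros(3),K(c),np.array([c['k1'],0,0,0,0.]))[0][:,0]
def marks(c,l): return [(d['conf'],d['location'][0]*640,d['location'][1]*480) for d in mark_of(c,l)]
def tool(): s=state(); return np.array(s['ee_pos']),R.from_rotvec(s['orientation'])
def down(yaw): # tool pointing down; tool y axis at angle yaw in world
    y=np.array([np.cos(yaw),np.sin(yaw),0]); z=np.array([0,0,-1.]); return R.from_matrix(np.c_[np.cross(y,z),y,z])
def rel(p,yaw=None,frm=None):
    """row numbers to reach world p (and finger line at yaw mod pi) from the present pose"""
    p0,r0=tool() if frm is None else frm
    d=r0.inv().apply(np.array(p)-p0)/.4
    if yaw is None: w=np.zeros(3)
    else:
        c=[(r0.inv()*down(yaw+k*np.pi)).as_rotvec()/(np.pi/2) for k in(0,1)]; w=min(c,key=np.linalg.norm)
    return d.round(4).tolist()+w.round(4).tolist()
E
python3 - <<'E'
from h import *
c=camera('top')
for n,u,v,z in [('cap',321,231,.084),('pin',349,219,.072),('gear',468,276,.015),('a',240,294,.004),('b',190,293.5,.004),('c',241,236,.004),('d',188,243,.004),('beaker',295,150,.0),('pot',380,150,0),('boss',520,200,0)]:
    print(n,onz(c,(u,v),z).round(4))
w=camera('wrist');cv2.imwrite('pics/wrist0.png',w['img'])
p,r=tool();print(p,r.as_matrix().round(3).tolist(),w['fovy'],w['k1']);P=np.array(w['pose'])
print('cam in tool',r.inv().apply(P[:3,3]-p).round(4),(r.inv().as_matrix()@P[:3,:3]).round(3).tolist())
print('proj tcp',proj(w,p))
E
```

```text
cap [0.5539 0.0394 0.084 ]
pin [ 0.5825 -0.0237  0.072 ]
gear [ 0.4547 -0.3055  0.015 ]
a [0.411  0.2333 0.004 ]
b [0.4111 0.3538 0.004 ]
c [0.5492 0.2328 0.004 ]
d [0.5321 0.3612 0.004 ]
beaker [0.7592 0.1055 0.    ]
pot [ 0.7592 -0.1005  0.    ]
boss [ 0.6382 -0.4397  0.    ]
[ 0.14502684 -0.53051795  0.23129609] [[0.965, 0.264, 0.0], [0.264, -0.965, 0.0], [0.0, -0.0, -1.0]] 67.62080939797438 0.007954098414062407
cam in tool [ 0.073  -0.0002 -0.1417] [[-0.0, 0.957, 0.289], [1.0, 0.0, 0.0], [-0.0, 0.289, -0.957]]
proj tcp [[319.11132607 301.46812302]]
```

View pics/wrist0.png

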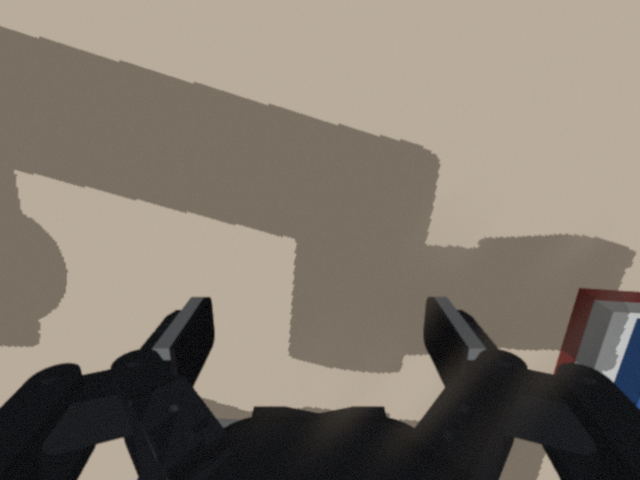

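Run:
```python
import re
s=open('h.py').read()
s=s[:s.index("        c=[(r0.inv()")]+"        w=(r0.inv()*down(yaw)).as_rotvec()/(np.pi/2)\n    return d.round(4).tolist()+w.round(4).tolist()\n"
open('h.py','w').write(s)
from h import *
a=np.radians
w1=((.35,-.25,.25),a(-25)); w2=((.554,.039,.22),a(24.4))
print(rel(*w1)); print(rel(*w2,frm=(np.array(w1[0]),down(w1[1]))))
```

```text
[0.6792, -0.5414, -0.0467, 0.0, -0.0, -0.5524]
[0.8703, 0.1569, 0.075, 0.0, 0.0, -0.5489]
```

```bash
A='x'; python3 -m jog '[[0.679,-0.541,-0.047,0,0,-0.552,1],[0.679,-0.541,-0.047,0,0,-0.552,1],[0.679,-0.541,-0.047,0,0,-0.552,1],[0.679,-0.541,-0.047,0,0,-0.552,1],[0.679,-0.541,-0.047,0,0,-0.552,1],[0.679,-0.541,-0.047,0,0,-0.552,1],[0.679,-0.541,-0.047,0,0,-0.552,1],[0.679,-0.541,-0.047,0,0,-0.552,1],[0.679,-0.541,-0.047,0,0,-0.552,1],[0.679,-0.541,-0.047,0,0,-0.552,1],[0.679,-0.541,-0.047,0,0,-0.552,1]]'; python3 -m jog '[[0.870,0.157,0.075,0,0,-0.549,1],[0.870,0.157,0.075,0,0,-0.549,1],[0.870,0.157,0.075,0,0,-0.549,1],[0.870,0.157,0.075,0,0,-0.549,1],[0.870,0.157,0.075,0,0,-0.549,1],[0.870,0.157,0.075,0,0,-0.549,1],[0.870,0.157,0.075,0,0,-0.549,1],[0.870,0.157,0.075,0,0,-0.549,1],[0.870,0.157,0.075,0,0,-0.549,1],[0.870,0.157,0.075,0,0,-0.549,1],[0.870,0.157,0.075,0,0,-0.549,1],[0.870,0.157,0.075,0,0,-0.549,1]]'
python3 - <<'E'
from h import *
p,r=tool();m=r.as_matrix();print(p,np.degrees(np.arctan2(m[1,1],m[0,1])),m[2,2])
w=camera('wrist');cv2.imwrite('pics/wrist1.png',w['img'])
t=camera('top');sc=camera('scene')
for n,z in(('cap_mid',.084),('pinion_top',.072),('spindle_foot',.02)):
    for c in(w,t,sc):print(n,[(round(q[0],2),round(q[1]),round(q[2]),onz(c,q[1:],z).round(4)) for q in marks(c,n)[:2]])
E
```

```text
time: 2.22
ee_pos: [0.3502, -0.2499, 0.2502]
orientation: [2.648, 1.69, -0.0]
ft_force: [-0.5, -0.6, 0.1]
opening: 0.0856
grasp_force: 0.0
time: 3.22
ee_pos: [0.5538, 0.0371, 0.2198]
orientation: [-1.704, -2.639, 0.001]
ft_force: [-0.1, -0.4, -0.2]
opening: 0.0856
grasp_force: 0.0
[0.55384872 0.03706758 0.21983521] 24.301977691186337 -0.9999997249222623
cap_mid [(0.58, 330, 214, array([0.5582, 0.0474, 0.084 ]))]
cap_mid []
cap_mid [(0.84, 324, 248, array([0.5511, 0.0393, 0.084 ]))]
pinion_top [(0.93, 319, 292, array([ 0.5807, -0.023 ,  0.072 ]))]
pinion_top [(0.72, 462, 278, array([ 0.4488, -0.2788,  0.072 ]))]
pinion_top [(0.77, 298, 240, array([ 0.5803, -0.0293,  0.072 ])), (0.57, 322, 271, array([0.5874, 0.0909, 0.072 ]))]
spindle_foot [(0.73, 330, 196, array([0.559 , 0.0501, 0.02  ])), (0.59, 329, 217, array([0.5668, 0.0306, 0.02  ]))]
spindle_foot [(0.9, 321, 230, array([0.5631, 0.041 , 0.02  ]))]
spindle_foot [(0.65, 321, 271, array([0.5589, 0.043 , 0.02  ]))]
```

View pics/wrist1.png

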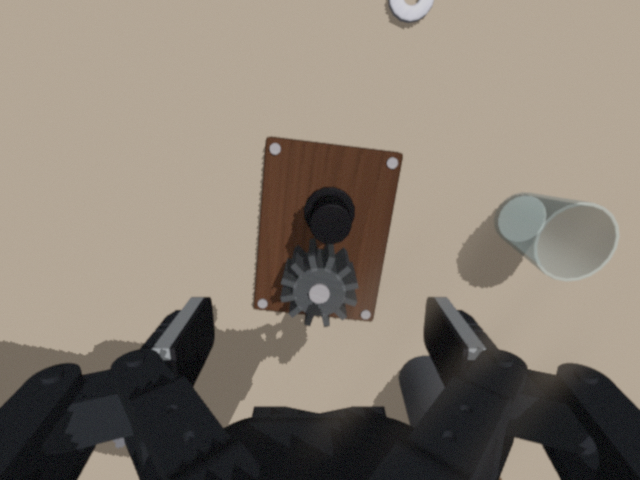

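The wrist picture shows the capped spindle at about (331,222), the pinion at (319,293), board screws at (275,149), (393,163), (366,314) and (262,303), and the beaker at the right, clear.

Run:
```python
from h import *
w=camera('wrist')
g=cv2.cvtColor(w['img'],cv2.COLOR_BGR2GRAY)
q=[]
for u,v in((275,149),(393,163),(366,314),(262,303)):
    m=g[v-9:v+10,u-9:u+10].astype(float);m=np.clip(m-140,0,None);yy,xx=np.mgrid[v-9:v+10,u-9:u+10]
    uv=((xx*m).sum()/m.sum(),(yy*m).sum()/m.sum());X=onz(w,uv,.022);q.append(X);print(np.round(uv,1),X.round(4))
q=np.array(q)
for i in range(4):d=q[(i+1)%4]-q[i];print(np.hypot(*d[:2]).round(4),np.degrees(np.arctan2(d[1],d[0])).round(2))
print('centre',q.mean(0))
print('captop',onz(w,(330.5,224),.106),'pin',onz(w,(319,293),.072))
for l in('cap','pinion_top'):
    for d in silhouettes(w,l)[:1]:
        ys,xs=np.nonzero(d['pixels']);print(l,d['conf'],xs.min(),xs.max(),ys.min(),ys.max())
cv2.imwrite('pics/crop1.png',cv2.resize(w['img'][130:330,240:420],None,fx=3,fy=3,interpolation=cv2.INTER_CUBIC))
```

```text
[273.7 149.7] [0.4939 0.0702 0.022 ]
[394.1 164.6] [0.6014 0.104  0.022 ]
[368.3 317.5] [ 0.6515 -0.0494  0.022 ]
[260.1 306.5] [ 0.5418 -0.0848  0.022 ]
0.1128 17.44
0.1613 -71.92
0.1153 -162.12
0.1622 107.2
centre [0.57216365 0.01001096 0.022     ]
captop [0.55957673 0.04670827 0.106     ] pin [ 0.58180937 -0.02283877  0.072     ]
cap 0.85 303 353 189 245
pinion_top 0.62 280 356 240 327
```

View pics/crop1.png

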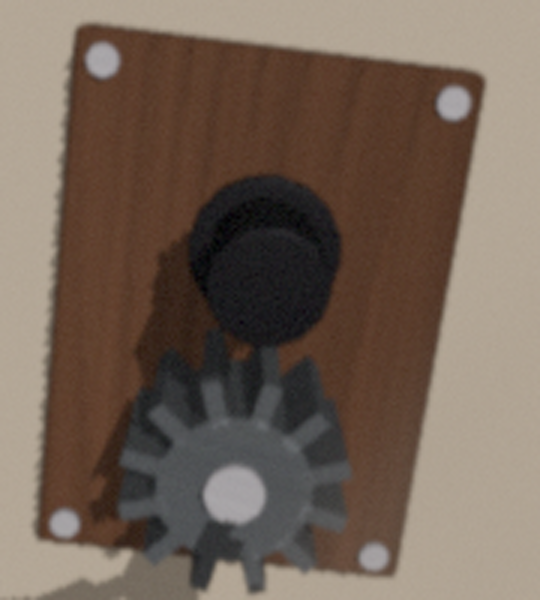

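Every look-alike and object is accounted for. The only cap-like thing is at (331,222), and the crop confirms it is the black cap on the board's spindle. The orange rings are excluded.

Run:
```python
from h import *
a=np.radians(17.7)
print(rel((.5597,.0462,.22),a),rel((.5597,.0462,.074),a))
```

```text
[0.0115, 0.0206, 0.0002, 0.0, -0.0, 0.0742] [0.0115, 0.0206, 0.3652, 0.0, -0.0, 0.0742]
```

```bash
python3 -m jog '[[0.0115,0.0206,0,0,0,0.074,1],[0.0115,0.0206,0,0,0,0.074,1],[0.0115,0.0206,0.1,0,0,0.074,1],[0.0115,0.0206,0.2,0,0,0.074,1],[0.0115,0.0206,0.28,0,0,0.074,1],[0.0115,0.0206,0.34,0,0,0.074,1],[0.0115,0.0206,0.365,0,0,0.074,1],[0.0115,0.0206,0.365,0,0,0.074,1],[0.0115,0.0206,0.365,0,0,0.074,-1],[0.0115,0.0206,0.365,0,0,0.074,-1],[0.0115,0.0206,0.365,0,0,0.074,-1],[0.0115,0.0206,0.365,0,0,0.074,-1],[0.0115,0.0206,0.365,0,0,0.074,-1],[0.0115,0.0206,0.365,0,0,0.074,-1],[0.0115,0.0206,0.365,0,0,0.074,-1],[0.0115,0.0206,0.365,0,0,0.074,-1]]'
python3 - <<'E'
from h import *
p,r=tool();print(p);w=camera('wrist');cv2.imwrite('pics/wrist2.png',w['img'])
E
```

```text
time: 5.3
ee_pos: [0.5603, 0.0461, 0.0753]
orientation: [1.852, 2.536, 0.002]
ft_force: [-1.2, -0.7, 6.6]
opening: 0.0312
grasp_force: 58.7
[0.56032104 0.04614712 0.075303  ]
```

View pics/wrist2.png

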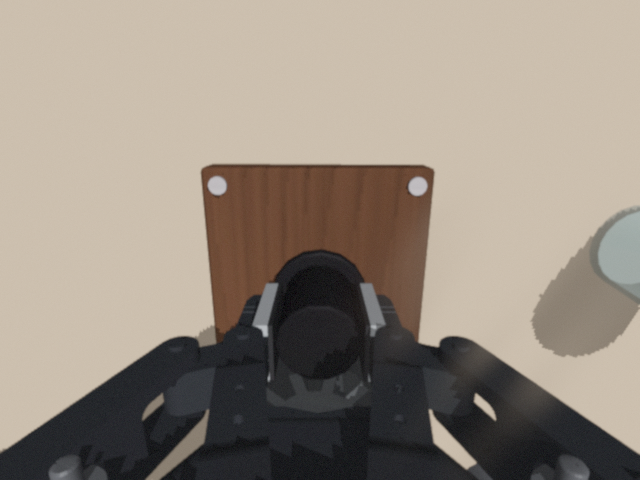

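The cap is centred in the jaws (x≈319), at an opening of 31 mm, and the board edges are square to the picture. Next I lift it and set it down at (0.42, 0.05).

```bash
python3 -m jog '[[0,0,-0.05,0,0,0,-1],[0,0,-0.12,0,0,0,-1],[0,0,-0.2,0,0,0,-1],[0,0,-0.2,0,0,0,-1],[0.06,-0.17,-0.2,0,0,0,-1],[0.116,-0.331,-0.2,0,0,0,-1],[0.116,-0.331,-0.2,0,0,0,-1],[0.116,-0.331,-0.2,0,0,0,-1],[0.116,-0.331,-0.1,0,0,0,-1],[0.116,-0.331,0.0,0,0,0,-1],[0.116,-0.331,0.08,0,0,0,-1],[0.116,-0.331,0.125,0,0,0,-1],[0.116,-0.331,0.145,0,0,0,-1],[0.116,-0.331,0.152,0,0,0,-1],[0.116,-0.331,0.152,0,0,0,-1],[0.116,-0.331,0.152,0,0,0,-1]]'; python3 -m jog '[[0,0,0,0,0,0,0.3],[0,0,0,0,0,0,0.3],[0,0,0,0,0,0,0.3],[0,0,0,0,0,0,0.3],[0,0,-0.1,0,0,0,0.3],[0,0,-0.2,0,0,0,0.3],[0,0,-0.3,0,0,0,1],[0,0,-0.4,0,0,0,1],[0,0,-0.4,0,0,0,1]]'
python3 - <<'E'
from h import *
p,r=tool();print(p);w=camera('wrist');cv2.imwrite('pics/wrist3.png',w['img']);t=camera('top');cv2.imwrite('pics/top3.png',t['img'][150:390,120:520])
print('cap',[(round(q[0],2),onz(w,q[1:],.022).round(4)) for q in marks(w,'cap_mid')])
for n,z in(('spindle_foot',.02),('spacer_a_mid',.004),('spacer_b_mid',.004),('spacer_c_mid',.004),('spacer_d_mid',.004)):
    print(n,[(round(q[0],2),round(q[1]),round(q[2]),onz(t,q[1:],z).round(4)) for q in marks(t,n)[:5]])
E
```

```text
time: 6.68
ee_pos: [0.4201, 0.0501, 0.0141]
orientation: [1.852, 2.536, 0.001]
ft_force: [0.2, -0.7, -0.0]
opening: 0.031
grasp_force: 60.1
time: 7.43
ee_pos: [0.4225, 0.0501, 0.1798]
orientation: [1.848, 2.53, 0.01]
ft_force: [1.1, -0.5, 0.9]
opening: 0.0853
grasp_force: 0.0
[0.42248319 0.05014605 0.17977191]
cap [(0.66, array([0.4174, 0.0496, 0.022 ]))]
spindle_foot [(0.66, 318, 231, array([0.559, 0.049, 0.02 ]))]
spacer_a_mid [(0.73, 189, 292, array([0.4142, 0.3571, 0.004 ])), (0.57, 239, 295, array([0.4074, 0.2358, 0.004 ]))]
spacer_b_mid [(0.83, 178, 330, array([0.3231, 0.3809, 0.004 ])), (0.8, 157, 286, array([0.429 , 0.4341, 0.004 ])), (0.6, 191, 292, array([0.4157, 0.3517, 0.004 ])), (0.54, 145, 318, array([0.3522, 0.4633, 0.004 ]))]
spacer_c_mid [(0.59, 242, 237, array([0.5476, 0.23  , 0.004 ]))]
spacer_d_mid [(0.62, 185, 245, array([0.5282, 0.3689, 0.004 ]))]
```

View pics/top3.png

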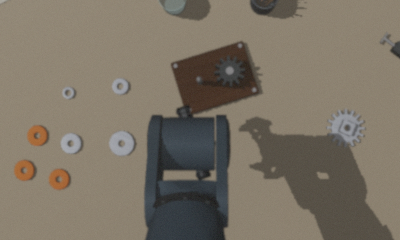

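The picture shows the cap clear of the board, under the arm. The bare spindle shows at crop (199,80), the pinion at (229,70), and nothing has been disturbed.

```bash
python3 -m jog '[[-0.038,0.324,-0.05,0,0,0,1],[-0.038,0.324,-0.05,0,0,0,1],[-0.038,0.324,-0.05,0,0,0,1],[-0.038,0.324,-0.05,0,0,0,1],[-0.038,0.324,-0.05,0,0,0,1],[-0.038,0.324,-0.05,0,0,0,1],[-0.038,0.324,-0.05,0,0,0,1]]'
python3 - <<'E'
from h import *
p,r=tool();m=r.as_matrix();print(p,np.degrees(np.arctan2(m[1,1],m[0,1])),m[2,2]);w=camera('wrist')
np.save('w4.npy',w,allow_pickle=True)
f=np.array([.5597,.0462]);print(proj(w,[[*f,.1],[*f,.02],[.5818,-.0228,.072]]))
for n,z in(('spindle_foot',.02),('pinion_top',.072)): print(n,[(q,onz(w,q[1:],z).round(4)) for q in marks(w,n)[:2]])
cv2.imwrite('pics/crop4.png',cv2.resize(w['img'][150:390,200:440],None,fx=2.5,fy=2.5,interpolation=cv2.INTER_CUBIC))
E
```

```text
time: 8.42
ee_pos: [0.5461, 0.0748, 0.1925]
orientation: [-1.852, -2.536, 0.002]
ft_force: [-0.2, 0.3, -0.3]
opening: 0.0859
grasp_force: 0.0
[0.54608088 0.07484048 0.1924673 ] 17.714145414322942 -0.9999974880622503
[[325.56617602 281.69937666]
 [324.11879943 245.94109316]
 [324.63662486 347.10563192]]
spindle_foot [((0.86, 321.472, 245.28), array([0.5572, 0.0461, 0.02  ]))]
pinion_top [((0.94, 320.89599999999996, 346.992), array([ 0.5788, -0.0237,  0.072 ])), ((0.6, 529.792, 242.016), array([0.7027, 0.1135, 0.072 ]))]
```

View pics/crop4.png

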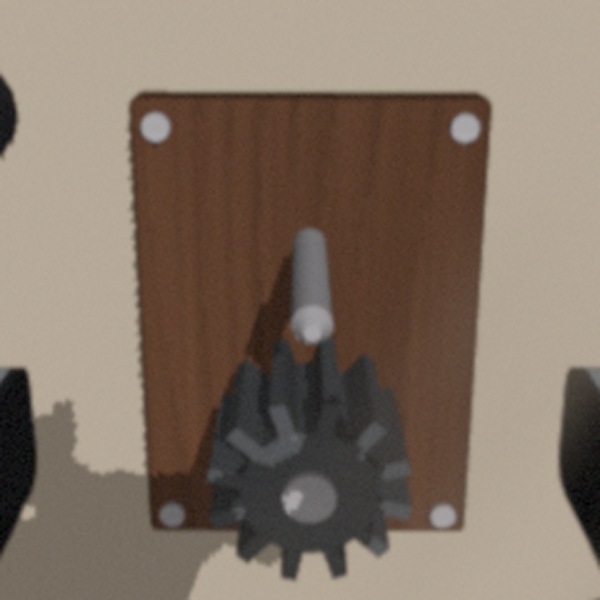

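The crop shows the spindle tip near (312,332), i.e. image (325,283), and the pinion centre near (312,498). The pinion has a tooth gap facing the spindle. I'll take one look from directly above both for precision.

```bash
python3 -m jog '[[-0.3655,0.006,-0.015,0,0,0,1],[-0.3655,0.006,-0.015,0,0,0,1],[-0.3655,0.006,-0.015,0,0,0,1],[-0.3655,0.006,-0.015,0,0,0,1],[-0.3655,0.006,-0.015,0,0,0,1],[-0.3655,0.006,-0.015,0,0,0,1],[-0.3655,0.006,-0.015,0,0,0,1],[-0.3655,0.006,-0.015,0,0,0,1],[-0.3655,0.006,-0.015,0,0,0,1]]'
python3 - <<'E'
from h import *
p,r=tool();m=r.as_matrix();print(p,np.degrees(np.arctan2(m[1,1],m[0,1])),m[2,2]);w=camera('wrist')
np.save('w5.npy',w,allow_pickle=True)
f=np.array([.5597,.0462]);q=proj(w,[[*f,.1],[*f,.02],[.5818,-.0228,.072]]);print(q)
print('pin',[(q,onz(w,q[1:],.072).round(4)) for q in marks(w,'pinion_top')[:2]])
u,v=q.mean(0).astype(int);x0,y0=max(u-100,0),max(v-100,0);print(x0,y0)
cv2.imwrite('pics/crop5.png',cv2.resize(w['img'][y0:y0+200,x0:x0+200],None,fx=3,fy=3,interpolation=cv2.INTER_CUBIC))
E
```

```text
time: 9.32
ee_pos: [0.594, -0.0625, 0.1994]
orientation: [-1.851, -2.538, -0.0]
ft_force: [-0.4, -0.2, -0.7]
opening: 0.0854
grasp_force: 0.0
[ 0.59403406 -0.06245748  0.19941407] 17.791647322922053 -0.999999995327158
[[320.12740996  58.00439177]
 [319.71004356  75.86638378]
 [319.82952674 172.18842645]]
pin [((0.73, 318.91200000000003, 174.72), array([ 0.5817, -0.0248,  0.072 ]))]
219 2
```

View pics/crop5.png

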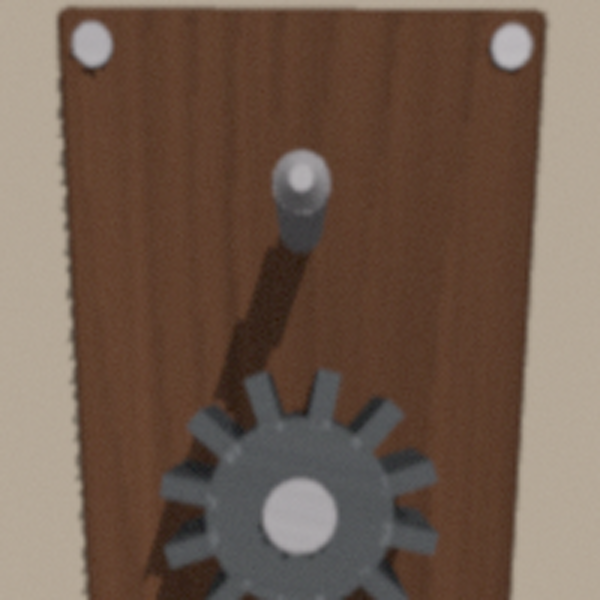

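Run:
```python
from h import *
from scipy.ndimage import map_coordinates
from scipy.optimize import minimize
w4=np.load('w4.npy',allow_pickle=True).item();w5=np.load('w5.npy',allow_pickle=True).item()
print('tip',onz(w4,(325.1,283),.1),onz(w5,(319.7,61.3),.1),'pin',onz(w5,(318.7,172.5),.072))
g=w5['img'].astype(float);br=g.sum(2)/3
b=np.radians(17.7)
def score(x,c=w5,pr=False):
    s=0;n=0
    rr=np.linspace(.0255,.0345,10);th=np.radians(np.arange(0,360,1.))+x[2]
    T,Rr=np.meshgrid(th,rr)
    X=np.c_[(x[0]+Rr*np.cos(T)).ravel(),(x[1]+Rr*np.sin(T)).ravel(),np.full(T.size,.072)]
    q=proj(c,X);val=map_coordinates(br,[q[:,1],q[:,0]],order=1,mode='nearest').reshape(T.shape)
    # tooth half angle at each radius
    d=(np.degrees(T-x[2])+15)%30-15
    lat=np.abs(Rr*np.radians(d)); ins=lat<.0024; out=(lat>.0034)&(lat<.0055)
    return -(val[ins].mean()-val[out].mean())
x0=onz(w5,(318.7,172.5),.072)[:2]
best=min(((score([x0[0]+dx,x0[1]+dy,b+np.radians(a)]),dx,dy,a) for a in np.arange(0,30,1.) for dx in np.arange(-.003,.0031,.001) for dy in np.arange(-.003,.0031,.001)))
print(best)
r=minimize(score,[x0[0]+best[1],x0[1]+best[2],b+np.radians(best[3])],method='Nelder-Mead',options=dict(initial_simplex=None,xatol=1e-5,fatol=1e-3))
print(r.x[:2],np.degrees(r.x[2])%30,-r.fun)
```

```text
tip [0.55969502 0.04514336 0.1       ] [0.56001067 0.04438084 0.1       ] pin [ 0.58106917 -0.02327582  0.072     ]
(np.float64(-33.31821888511968), np.float64(0.0), np.float64(-0.001), np.float64(18.0))
[ 0.58112609 -0.02388644] 5.6445357206598175 33.939641422133775
```

```bash
cat >> h.py <<'E'
def ring(c,guess,zt=.008,D=.06):
    """bright ring near world guess -> centre of its top face (outer outline, ellipse fit at top plane)"""
    q=proj(c,[[*guess,zt]])[0]; hsv=cv2.cvtColor(c['img'],cv2.COLOR_BGR2HSV)
    m=((hsv[...,1]<45)&(hsv[...,2]>90)).astype(np.uint8)
    m=cv2.morphologyEx(m,cv2.MORPH_OPEN,np.ones((3,3)))
    out=[]
    for k in cv2.findContours(m,cv2.RETR_EXTERNAL,cv2.CHAIN_APPROX_NONE)[0]:
        if len(k)<30: continue
        h=cv2.convexHull(k)[:,0].astype(float)
        X=np.array([onz(c,p,zt)[:2] for p in h])
        (ctr,rad)=cv2.minEnclosingCircle((X*1000).astype(np.float32))
        f=least_squares(lambda t:np.hypot(X[:,0]-t[0],X[:,1]-t[1])-t[2],[*(np.array(ctr)/1000),rad/1000],loss='soft_l1',f_scale=.0005)
        if .010<f.x[2]<.035: out.append((np.hypot(*(f.x[:2]-guess)),f.x[:2].round(4),'D',round(2*f.x[2],4),np.sqrt(2*f.cost/len(X)).round(5)))
    return sorted(out,key=lambda t:t[0])[:4]
E
python3 -m jog '[[0.845,-0.213,0.1,0,0,0,1],[0.845,-0.213,0.1,0,0,0,1],[0.845,-0.213,0.1,0,0,0,1],[0.845,-0.213,0.1,0,0,0,1],[0.845,-0.213,0.1,0,0,0,1],[0.845,-0.213,0.1,0,0,0,1],[0.845,-0.213,0.1,0,0,0,1],[0.845,-0.213,0.1,0,0,0,1],[0.845,-0.213,0.1,0,0,0,1],[0.845,-0.213,0.1,0,0,0,1],[0.845,-0.213,0.1,0,0,0,1],[0.845,-0.213,0.1,0,0,0,1],[0.845,-0.213,0.1,0,0,0,1]]'
python3 - <<'E'
from h import *
p,r=tool();m=r.as_matrix();print(p,np.degrees(np.arctan2(m[1,1],m[0,1])));w=camera('wrist')
cv2.imwrite('pics/w6.png',w['img'])
for x in ring(w,np.array([.411,.233])):print(x)
for x in ring(w,np.array([.411,.354])):print(x)
print(proj(w,[[.411,.233,.008]]))
E
```

```text
time: 10.5
ee_pos: [0.4109, 0.232, 0.1595]
orientation: [1.854, 2.536, 0.001]
ft_force: [-0.1, 0.6, 0.7]
opening: 0.0853
grasp_force: 0.0
[0.41089755 0.23195913 0.15948282] 17.66283281220637
(np.float64(0.003630986456677913), array([0.4146, 0.2326]), 'D', np.float64(0.0646), np.float64(0.00059))
(np.float64(0.12062544194284414), array([0.4141, 0.3536]), 'D', np.float64(0.052), np.float64(0.00051))
(np.float64(0.17990380437290668), array([0.5367, 0.3617]), 'D', np.float64(0.0332), np.float64(0.0013))
(np.float64(0.003113320409530038), array([0.4141, 0.3536]), 'D', np.float64(0.052), np.float64(0.00051))
(np.float64(0.12142199920523451), array([0.4146, 0.2326]), 'D', np.float64(0.0646), np.float64(0.00059))
(np.float64(0.12594746294769557), array([0.5367, 0.3617]), 'D', np.float64(0.0332), np.float64(0.0013))
[[319.58579949 217.26920632]]
```

View pics/w6.png

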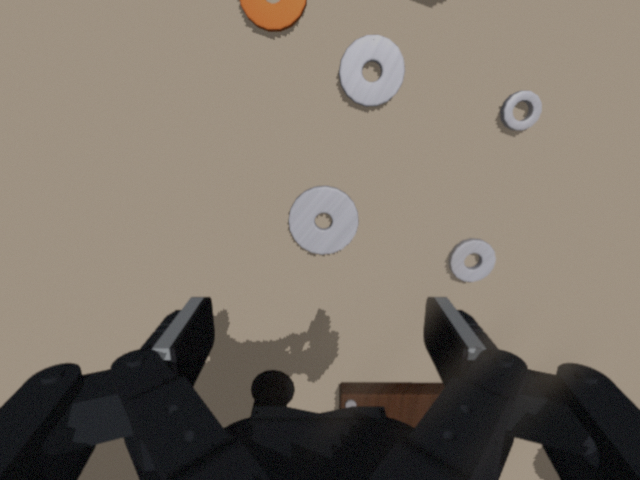

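The picture shows spacer a at (323,220), b at (372,71), c at (472,260) and d at (522,110), with the orange one only at the top edge. The fitted diameters are slightly large, so I'll tune the mask.

```bash
sed -i "s/m=((hsv.*astype(np.uint8)/b=cv2.cvtColor(c['img'],cv2.COLOR_BGR2LAB)[...,2].astype(int); m=((np.abs(b-128)<S)).astype(np.uint8)\*(hsv[...,2]>110).astype(np.uint8)/; s/^def ring(c,guess,zt=.008,D=.06)/def ring(c,guess,zt=.008,S=4)/" h.py
python3 - <<'E'
from h import *
w=camera('wrist');b=cv2.cvtColor(w['img'],cv2.COLOR_BGR2LAB)
for u,v in((300,220),(345,205),(323,220),(250,200),(285,240),(292,250)):print(u,v,w['img'][v,u],b[v,u])
for S in(3,4,6):
  for gss in([.411,.233],[.411,.354],[.55,.233],[.532,.361]):print(S,ring(w,np.array(gss),S=S)[:1])
print(onz(w,(323.5,220.5),.008))
E
```

```text
300 220 [168 163 162] [171 129 125]
345 205 [171 164 164] [172 129 124]
323 220 [131 146 158] [156 130 138]
250 200 [132 146 158] [156 130 137]
285 240 [131 146 158] [156 130 138]
292 250 [130 146 158] [156 130 138]
3 [(np.float64(0.12944275847381548), array([0.5402, 0.2404]), 'D', np.float64(0.0225), np.float64(0.00118))]
3 [(np.float64(0.1720872436403394), array([0.5402, 0.2404]), 'D', np.float64(0.0225), np.float64(0.00118))]
3 [(np.float64(0.012232800791412651), array([0.5402, 0.2404]), 'D', np.float64(0.0225), np.float64(0.00118))]
3 [(np.float64(0.12091529341487785), array([0.5402, 0.2404]), 'D', np.float64(0.0225), np.float64(0.00118))]
4 [(np.float64(0.02185943220495474), array([0.4243, 0.2157]), 'D', np.float64(0.0251), np.float64(0.00113))]
4 [(np.float64(0.01447149872497537), array([0.4073, 0.368 ]), 'D', np.float64(0.0259), np.float64(0.00165))]
4 [(np.float64(0.003361269457849195), array([0.5497, 0.2363]), 'D', np.float64(0.0396), np.float64(0.00042))]
4 [(np.float64(0.0019844411858001344), array([0.534 , 0.3613]), 'D', np.float64(0.0289), np.float64(0.00029))]
6 [(np.float64(0.004217230292996198), array([0.4147, 0.231 ]), 'D', np.float64(0.06), np.float64(0.00021))]
6 [(np.float64(0.003206591962640005), array([0.4139, 0.3526]), 'D', np.float64(0.0492), np.float64(0.00018))]
6 [(np.float64(0.0035291669232840246), array([0.5499, 0.2365]), 'D', np.float64(0.04), np.float64(0.00048))]
6 [(np.float64(0.0021095517532303985), array([0.5341, 0.3614]), 'D', np.float64(0.0292), np.float64(0.0003))]
[0.41500064 0.23125247 0.008     ]
```

Run:
```python
from h import *
print(tool()[0])
a=np.radians(17.5);P=np.array([.4147,.231,-.004]);S=np.array([.5598,.0447,.12])
print(rel(P,a),rel(S,a,frm=(P,down(a))))
```

```text
[0.41087034 0.2318762  0.15939358]
[-0.005, 0.0083, 0.4085, 0.0002, 0.0, 0.0015] [-0.5533, 0.2059, -0.31, 0.0, 0.0, 0.0]
```

```bash
python3 -m jog '[[-0.005,0.0083,0.1,0,0,0,1],[-0.005,0.0083,0.2,0,0,0,1],[-0.005,0.0083,0.3,0,0,0,1],[-0.005,0.0083,0.36,0,0,0,1],[-0.005,0.0083,0.39,0,0,0,1],[-0.005,0.0083,0.4085,0,0,0,1],[-0.005,0.0083,0.4085,0,0,0,1],[-0.005,0.0083,0.4085,0,0,0,-1],[-0.005,0.0083,0.4085,0,0,0,-1],[-0.005,0.0083,0.4085,0,0,0,-1],[-0.005,0.0083,0.4085,0,0,0,-1],[-0.005,0.0083,0.4085,0,0,0,-1],[-0.005,0.0083,0.4085,0,0,0,-1]]'; python3 -m jog '[[0,0,-0.05,0,0,0,-1],[0,0,-0.15,0,0,0,-1],[0,0,-0.25,0,0,0,-1],[0,0,-0.31,0,0,0,-1],[0,0,-0.31,0,0,0,-1],[0,0,-0.31,0,0,0,-1]]'
python3 - <<'E'
from h import *
p,r=tool();print(p);w=camera('wrist');cv2.imwrite('pics/w7.png',w['img'])
print(ring(w,p[:2],zt=p[2]+.012,S=6)[:2])
E
```

```text
time: 11.68
ee_pos: [0.4149, 0.2319, -0.0025]
orientation: [1.852, 2.536, 0.003]
ft_force: [-1.4, -1.1, 10.0]
opening: 0.0567
grasp_force: 61.6
time: 12.18
ee_pos: [0.4149, 0.232, 0.1218]
orientation: [1.852, 2.535, 0.006]
ft_force: [-1.3, 0.2, -0.6]
opening: 0.0563
grasp_force: 64.9
[0.41487898 0.23197579 0.12175877]
[(np.float64(0.0022380215394436085), array([0.4134, 0.2337]), 'D', np.float64(0.0573), np.float64(0.00084)), (np.float64(0.06783350327908183), array([0.4719, 0.2688]), 'D', np.float64(0.0202), np.float64(0.00028))]
```

View pics/w7.png

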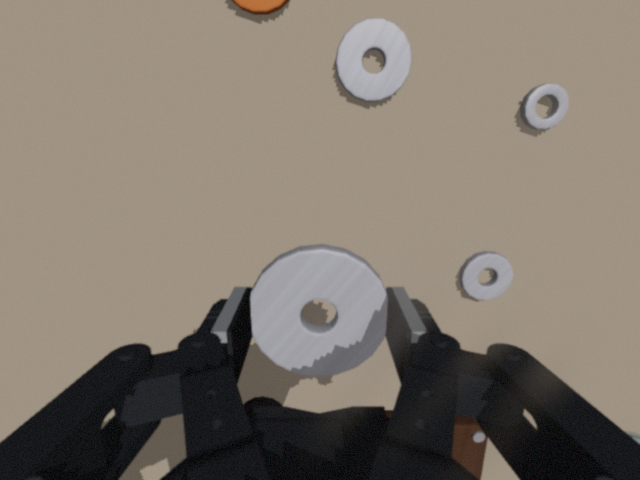

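The ring sits level in the jaws with its hole at (319,315). I'll compute its offset from the TCP.

Run:
```python
from h import *
w=camera('wrist');p,r=tool()
b=cv2.cvtColor(w['img'],cv2.COLOR_BGR2LAB)[...,2].astype(int)
m=(b[290:340,295:345]>131).astype(np.uint8)
n,l,s,c=cv2.connectedComponentsWithStats(m);i=l[25,24];print(s[i],c[i]+[295,290])
# hole outline: use left/right extent rows and column extents of the top-face ellipse
x,y,ww,hh=s[i][:4]
for z in(.010,.012,.014):
    for uv in(c[i]+[295,290],(295+x+ww/2-.5,290+y+hh/2-.5)):
        print(z,r.inv().apply(onz(w,uv,p[2]+z)-p).round(4))
```

```text
[  7   9  34  26 650] [318.84615385 311.55538462]
0.01 [ 0.0009  0.     -0.01  ]
0.01 [ 0.0009 -0.0001 -0.01  ]
0.012 [ 0.002  0.    -0.012]
0.012 [ 0.002  -0.0001 -0.012 ]
0.014 [ 0.0031  0.     -0.014 ]
0.014 [ 0.0031 -0.0001 -0.014 ]
```

Run:
```python
from h import *
print(rel((.5598,.0447,.122),np.radians(17.5)))
```

```text
[-0.5559, 0.2058, -0.0061, -0.0002, 0.0, 0.0024]
```

```bash
python3 -m jog '[[-0.09,0.034,-0.006,0,0,0,-1],[-0.18,0.068,-0.006,0,0,0,-1],[-0.27,0.1,-0.006,0,0,0,-1],[-0.36,0.134,-0.006,0,0,0,-1],[-0.45,0.168,-0.006,0,0,0,-1],[-0.53,0.196,-0.006,0,0,0,-1],[-0.556,0.206,-0.006,0,0,0,-1],[-0.556,0.206,-0.006,0,0,0,-1],[-0.556,0.206,-0.006,0,0,0,-1],[-0.556,0.206,-0.006,0,0,0,-1],[-0.556,0.206,-0.006,0,0,0,-1]]'
python3 - <<'E'
from h import *
p,r=tool();m=r.as_matrix();print(p,np.degrees(np.arctan2(m[1,1],m[0,1])));print(rel((.5598,.0447,.122)))
w=camera('wrist');cv2.imwrite('pics/w8.png',w['img'][150:480,200:440]);print(onz(w,(319.5,313),.13))
sc=camera('scene');cv2.imwrite('pics/sc8.png',cv2.resize(sc['img'][190:310,250:410],None,fx=4,fy=4,interpolation=cv2.INTER_CUBIC))
E
```

```text
time: 13.2
ee_pos: [0.5594, 0.046, 0.1219]
orientation: [-1.851, -2.538, 0.001]
ft_force: [-0.4, 1.0, -0.7]
opening: 0.056
grasp_force: 64.8
[0.55939413 0.04599867 0.12194424] 17.793971964030266
[-0.0034, -0.0, -0.0001, 0.0, 0.0, 0.0]
[0.55939653 0.0455383  0.13      ]
```

View pics/sc8.png

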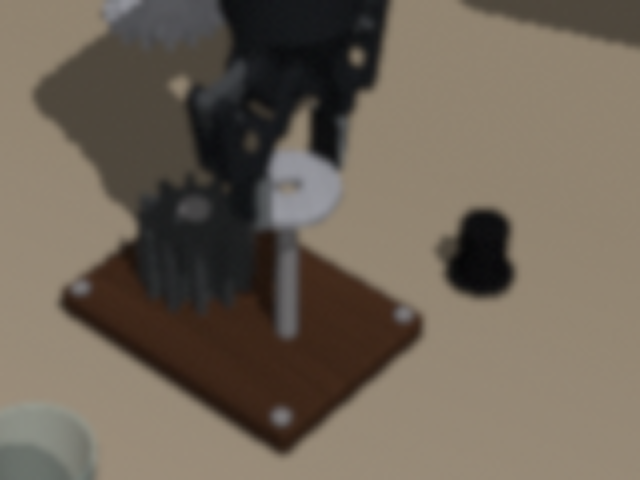

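The scene crop shows ring a level over the spindle (288,190 above the rod at 288,280) and the cap upright on the bench at (482,255). Lowering it gently.

```bash
python3 -m jog '[[-0.002,0,0.02,0,0,0,-1],[-0.002,0,0.04,0,0,0,-1],[-0.002,0,0.05,0,0,0,-1],[-0.002,0,0.06,0,0,0,-1],[-0.002,0,0.07,0,0,0,-1],[-0.002,0,0.08,0,0,0,-1],[-0.002,0,0.08,0,0,0,-1],[-0.002,0,0.08,0,0,0,-1]]'
```

```text
time: 13.97
ee_pos: [0.5601, 0.0444, 0.0898]
orientation: [-1.852, -2.536, 0.001]
ft_force: [-2.5, 3.9, -3.4]
opening: 0.0562
grasp_force: 64.6
```

```bash
python3 -m jog '[[0.002,0,0.02,0,0,0,-1],[0.002,0,0.04,0,0,0,-1],[0.002,0,0.06,0,0,0,-1],[0.002,0,0.08,0,0,0,-1],[0.002,0,0.1,0,0,0,-1],[0.002,0,0.12,0,0,0,-1],[0.002,0,0.138,0,0,0,-1],[0.002,0,0.138,0,0,0,-1],[0.002,0,0.138,0,0,0,-1]]'
```

```text
time: 14.72
ee_pos: [0.5602, 0.0447, 0.0346]
orientation: [-1.853, -2.537, 0.001]
ft_force: [-0.7, 1.4, -1.1]
opening: 0.0559
grasp_force: 64.8
```

```bash
python3 -m jog '[[0,0,0,0,0,0,0.7],[0,0,0,0,0,0,0.7],[0,0,0,0,0,0,0.7],[0,0,0,0,0,0,0.7],[0,0,-0.1,0,0,0,0.7],[0,0,-0.2,0,0,0,0.7],[0,0,-0.3,0,0,0,1],[0,0,-0.4,0,0,0,1],[0,0,-0.4,0,0,0,1],[0,0,-0.4,0,0,0,1]]'
python3 - <<'E'
from h import *
p,r=tool();w=camera('wrist');print(p,ring(w,np.array([.56,.045]),zt=.028,S=6)[:2]);cv2.imwrite('pics/w9.png',w['img'][150:350,220:420])
E
python3 -m jog '[[0.1,-0.014,0,0,0,0,1],[0.2,-0.028,0.0,0,0,0,1],[0.3,-0.04,0.0,0,0,0,1],[0.4,-0.054,0.03,0,0,0,1],[0.5,-0.068,0.06,0,0,0,1],[0.6,-0.08,0.1,0,0,0,1],[0.7,-0.095,0.1,0,0,0,1],[0.8,-0.11,0.1,0,0,0,1],[0.844,-0.114,0.1,0,0,0,1],[0.844,-0.114,0.1,0,0,0,1],[0.844,-0.114,0.1,0,0,0,1],[0.844,-0.114,0.1,0,0,0,1]]'
python3 - <<'E'
from h import *
w=camera('wrist')
for x in ring(w,np.array([.4139,.3526]),S=6):print(x)
b=ring(w,np.array([.4139,.3526]),S=6)[0][1]
a=np.radians(17.5);print(tool()[0],rel((*b,-.002),a))
E
```

```text
time: 15.55
ee_pos: [0.5613, 0.0449, 0.1975]
orientation: [1.85, 2.534, 0.005]
ft_force: [-0.2, 0.3, -0.3]
opening: 0.0849
grasp_force: 0.0
[0.56131317 0.04485288 0.19753259] [(np.float64(0.00015384934173495225), array([0.56  , 0.0448]), 'D', np.float64(0.0599), np.float64(0.00019)), (np.float64(0.09700673741717045), array([ 0.5883, -0.0478]), 'D', np.float64(0.0218), np.float64(0.00044))]
time: 16.6
ee_pos: [0.4139, 0.3517, 0.1541]
orientation: [-1.853, -2.537, 0.003]
ft_force: [1.4, 0.0, -0.1]
opening: 0.0856
grasp_force: 0.0
(np.float64(0.0009429962329340394), array([0.4137, 0.3535]), 'D', np.float64(0.0499), np.float64(0.00019))
(np.float64(0.12021909129974886), array([0.5337, 0.3622]), 'D', np.float64(0.0301), np.float64(0.00048))
(np.float64(0.17823713134549876), array([0.55  , 0.2375]), 'D', np.float64(0.0405), np.float64(0.00079))
[0.41421269 0.35153697 0.15432537] [0.0053, 0.0008, 0.3908, -0.0009, 0.0004, 0.0018]
```

```bash
python3 -m jog '[[0.0053,0.0008,0.1,0,0,0,1],[0.0053,0.0008,0.2,0,0,0,1],[0.0053,0.0008,0.3,0,0,0,1],[0.0053,0.0008,0.35,0,0,0,1],[0.0053,0.0008,0.38,0,0,0,1],[0.0053,0.0008,0.391,0,0,0,1],[0.0053,0.0008,0.391,0,0,0,1],[0.0053,0.0008,0.391,0,0,0,-1],[0.0053,0.0008,0.391,0,0,0,-1],[0.0053,0.0008,0.391,0,0,0,-1],[0.0053,0.0008,0.391,0,0,0,-1],[0.0053,0.0008,0.391,0,0,0,-1],[0.0053,0.0008,0.391,0,0,0,-1],[0.0053,0.0008,0.391,0,0,0,-1]]'; python3 -m jog '[[0,0,-0.06,0,0,0,-1],[0,0,-0.16,0,0,0,-1],[0,0,-0.26,0,0,0,-1],[-0.06,0,-0.33,0,0,0,-1],[-0.15,0.02,-0.33,0,0,0,-1],[-0.25,0.035,-0.33,0,0,0,-1],[-0.35,0.05,-0.33,0,0,0,-1],[-0.45,0.06,-0.33,0,0,0,-1],[-0.55,0.074,-0.33,0,0,0,-1],[-0.65,0.088,-0.33,0,0,0,-1],[-0.75,0.1,-0.33,0,0,0,-1],[-0.82,0.11,-0.33,0,0,0,-1],[-0.847,0.114,-0.33,0,0,0,-1],[-0.847,0.114,-0.33,0,0,0,-1],[-0.847,0.114,-0.33,0,0,0,-1],[-0.847,0.114,-0.33,0,0,0,-1]]'
python3 - <<'E'
from h import *
p,r=tool();m=r.as_matrix();print(p,np.degrees(np.arctan2(m[1,1],m[0,1])));print(rel((.56,.0448,.125)))
w=camera('wrist');b=cv2.cvtColor(w['img'],cv2.COLOR_BGR2LAB)[...,2].astype(int)
m=(b[280:345,285:355]>131).astype(np.uint8);n,l,s,c=cv2.connectedComponentsWithStats(m);print(s[1:],c[1:]+[285,280])
E
```

```text
time: 17.82
ee_pos: [0.4145, 0.3552, 0.0007]
orientation: [1.853, 2.536, 0.003]
ft_force: [-2.9, -3.6, 16.3]
opening: 0.0467
grasp_force: 58.7
time: 19.15
ee_pos: [0.5597, 0.047, 0.1309]
orientation: [-1.851, -2.538, -0.0]
ft_force: [0.2, -0.6, -0.6]
opening: 0.0459
grasp_force: 61.5
[0.55972774 0.04699577 0.13085474] 17.772551397312544
[-0.0054, -0.001, 0.0146, 0.0, 0.0, 0.0]
[] []
```

```bash
cat >> h.py <<'E'
def inhand(c,zt):
    """ring held in the jaws: near arc (upper in picture) of its top face and its hole, offsets in tool axes"""
    p,r=tool(); L=cv2.cvtColor(c['img'],cv2.COLOR_BGR2LAB); b=L[...,2].astype(int)
    m=((b<129)&(L[...,0]>95)).astype(np.uint8); m[:, :230]=0; m[:,410:]=0; m[:200]=0; m[400:]=0
    m=cv2.morphologyEx(m,cv2.MORPH_OPEN,np.ones((5,5)))
    cs,hi=cv2.findContours(m,cv2.RETR_CCOMP,cv2.CHAIN_APPROX_NONE)
    for k,h in zip(cs,hi[0]):
        if len(k)<40: continue
        X=np.array([r.inv().apply(onz(c,q,p[2]+zt)-p)[:2] for q in k[:,0].astype(float)])
        f=least_squares(lambda t:np.hypot(X[:,0]-t[0],X[:,1]-t[1])-t[2],[*X.mean(0),.01],loss='soft_l1',f_scale=.0005)
        print('hole' if h[3]>=0 else 'outer',f.x.round(4),np.sqrt(2*f.cost/len(X)).round(5),k[:,0].mean(0).round(1))
E
python3 - <<'E'
from h import *
w=camera('wrist');cv2.imwrite('pics/w10.png',w['img'][200:420,200:440])
for z in (.004,.008,.012): print(z);inhand(w,z)
E
```

```text
0.004
outer [-0.007   0.0164  0.0191] 0.00123 [394.  311.5]
outer [-0.0073 -0.0167  0.0198] 0.00126 [243.2 311.9]
outer [ 0.0047 -0.0003  0.0306] 0.0023 [320.2 289.1]
hole [-0.001  -0.0005  0.0065] 0.00046 [318.9 309.4]
hole [0.0282 0.0021 0.0065] 0.00054 [310.7 241.5]
0.008
outer [-0.0047  0.0159  0.0185] 0.00121 [394.  311.5]
outer [-0.0049 -0.0162  0.0192] 0.00124 [243.2 311.9]
outer [ 0.0067 -0.0003  0.0297] 0.00227 [320.2 289.1]
hole [ 0.0012 -0.0005  0.0063] 0.00045 [318.9 309.4]
hole [0.0295 0.0021 0.0063] 0.00053 [310.7 241.5]
0.012
outer [-0.0023  0.0153  0.018 ] 0.00119 [394.  311.5]
outer [-0.0026 -0.0157  0.0187] 0.00122 [243.2 311.9]
outer [ 0.0087 -0.0003  0.0288] 0.00223 [320.2 289.1]
hole [ 0.0033 -0.0005  0.0061] 0.00044 [318.9 309.4]
hole [0.0308 0.002  0.0061] 0.00051 [310.7 241.5]
```

View pics/w10.png

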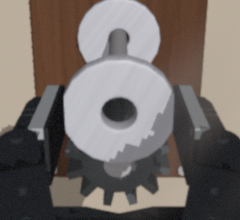

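The crop shows ring b level in the jaws, its hole at (119,109), with the spindle and ring a lined up behind it. Lowering.

```bash
python3 -m jog '[[-0.003,-0.001,0.03,0,0,0,-1],[-0.003,-0.001,0.05,0,0,0,-1],[-0.003,-0.001,0.065,0,0,0,-1],[-0.003,-0.001,0.075,0,0,0,-1],[-0.003,-0.001,0.085,0,0,0,-1],[-0.003,-0.001,0.095,0,0,0,-1],[-0.003,-0.001,0.095,0,0,0,-1],[-0.003,-0.001,0.095,0,0,0,-1]]'
```

```text
time: 19.92
ee_pos: [0.5597, 0.0449, 0.0922]
orientation: [-1.852, -2.536, 0.001]
ft_force: [-2.8, 4.5, -2.8]
opening: 0.0464
grasp_force: 61.8
```

```bash
python3 -m jog '[[0.0025,0,0.02,0,0,0,-1],[0.0025,0,0.04,0,0,0,-1],[0.0025,0,0.06,0,0,0,-1],[0.0025,0,0.08,0,0,0,-1],[0.0025,0,0.1,0,0,0,-1],[0.0025,0,0.12,0,0,0,-1],[0.0025,0,0.14,0,0,0,-1],[0.0025,0,0.14,0,0,0,-1],[0.0025,0,0.14,0,0,0,-1]]'; python3 -m jog '[[0,0,0,0,0,0,0.6],[0,0,0,0,0,0,0.6],[0,0,0,0,0,0,0.6],[0,0,0,0,0,0,0.6],[0,0,-0.1,0,0,0,0.6],[0,0,-0.2,0,0,0,0.6],[0,0,-0.3,0,0,0,1],[0,0,-0.4,0,0,0,1],[0,0,-0.4,0,0,0,1],[0,0,-0.4,0,0,0,1],[0,0,-0.4,0,0,0,1]]'
python3 - <<'E'
from h import *
p,r=tool();w=camera('wrist');print(p)
for z in(.028,.036): print([x[1:] for x in ring(w,np.array([.56,.045]),zt=z,S=6)[:1]])
cv2.imwrite('pics/w11.png',w['img'])
print(rel((.55,.205,.155),np.radians(17.5)))
E
```

```text
time: 20.67
ee_pos: [0.5598, 0.0454, 0.0362]
orientation: [-1.853, -2.537, 0.001]
ft_force: [0.3, 0.2, 0.7]
opening: 0.0462
grasp_force: 62.2
time: 21.58
ee_pos: [0.5596, 0.0455, 0.1963]
orientation: [-1.853, -2.537, 0.0]
ft_force: [-1.0, 0.8, -1.6]
opening: 0.0854
grasp_force: 0.0
[0.55963695 0.04550153 0.19632033]
[(array([0.5601, 0.0451]), 'D', np.float64(0.0597), np.float64(0.00023))]
[(array([0.5595, 0.0469]), 'D', np.float64(0.0581), np.float64(0.00022))]
[0.3869, 0.0992, 0.1016, -0.0011, -0.0003, 0.0024]
```

```bash
python3 -m jog '[[0.1,0.03,0,0,0,0,1],[0.2,0.055,0.0,0,0,0,1],[0.3,0.08,0.05,0,0,0,1],[0.4,0.11,0.1,0,0,0,1],[0.462,0.123,0.1,0,0,0,1],[0.462,0.123,0.1,0,0,0,1],[0.462,0.123,0.1,0,0,0,1],[0.462,0.123,0.1,0,0,0,1],[0.462,0.123,0.1,0,0,0,1]]'
python3 - <<'E'
from h import *
w=camera('wrist')
R_=ring(w,np.array([.55,.237]),S=6)
for x in R_:print(x)
a=np.radians(17.5);b=R_[0][1];print(tool()[0],rel((*b,.002),a),rel((.5597,.0458,.13),a,frm=(np.array([*b,.002]),down(a))))
E
```

```text
time: 22.38
ee_pos: [0.5507, 0.2355, 0.1563]
orientation: [-1.854, -2.536, 0.001]
ft_force: [-0.1, -0.7, 0.6]
opening: 0.0854
grasp_force: 0.0
(np.float64(0.0009852321100433663), array([0.5509, 0.2365]), 'D', np.float64(0.04), np.float64(0.00019))
(np.float64(0.12528244729580185), array([0.535 , 0.3614]), 'D', np.float64(0.0291), np.float64(0.00015))
(np.float64(0.34264135448521577), array([0.839, 0.053]), 'D', np.float64(0.0692), np.float64(0.0013))
[0.55079718 0.2354339  0.15655442] [0.0025, 0.0012, 0.3864, -0.0002, 0.0001, 0.0015] [-0.4613, -0.1224, -0.32, 0.0, 0.0, 0.0]
```

```bash
python3 -m jog '[[0.0025,0.0012,0.1,0,0,0,1],[0.0025,0.0012,0.2,0,0,0,1],[0.0025,0.0012,0.3,0,0,0,1],[0.0025,0.0012,0.35,0,0,0,1],[0.0025,0.0012,0.375,0,0,0,1],[0.0025,0.0012,0.383,0,0,0,1],[0.0025,0.0012,0.383,0,0,0,1],[0.0025,0.0012,0.383,0,0,0,-1],[0.0025,0.0012,0.383,0,0,0,-1],[0.0025,0.0012,0.383,0,0,0,-1],[0.0025,0.0012,0.383,0,0,0,-1],[0.0025,0.0012,0.383,0,0,0,-1],[0.0025,0.0012,0.383,0,0,0,-1],[0.0025,0.0012,0.383,0,0,0,-1]]'; python3 -m jog '[[0,0,-0.06,0,0,0,-1],[0,0,-0.16,0,0,0,-1],[0,0,-0.26,0,0,0,-1],[-0.06,-0.016,-0.33,0,0,0,-1],[-0.16,-0.042,-0.33,0,0,0,-1],[-0.26,-0.07,-0.33,0,0,0,-1],[-0.36,-0.096,-0.33,0,0,0,-1],[-0.44,-0.117,-0.33,0,0,0,-1],[-0.461,-0.122,-0.33,0,0,0,-1],[-0.461,-0.122,-0.33,0,0,0,-1],[-0.461,-0.122,-0.33,0,0,0,-1],[-0.461,-0.122,-0.33,0,0,0,-1],[-0.461,-0.122,-0.33,0,0,0,-1]]'
python3 - <<'E'
from h import *
w=camera('wrist');inhand(w,.004);inhand(w,.002);cv2.imwrite('pics/w12.png',w['img'])
p,r=tool();m=r.as_matrix();print(p,np.degrees(np.arctan2(m[1,1],m[0,1])));print(rel((.56,.0448,.13)))
E
```

```text
time: 23.6
ee_pos: [0.5513, 0.2379, 0.0051]
orientation: [1.852, 2.537, 0.002]
ft_force: [-3.5, -2.5, 12.3]
opening: 0.0348
grasp_force: 58.6
time: 24.68
ee_pos: [0.5603, 0.0485, 0.1355]
orientation: [-1.851, -2.538, -0.0]
ft_force: [-0.7, -0.8, 0.8]
opening: 0.0346
grasp_force: 59.8
outer [-0.0272 -0.0015  0.0061] 0.00022 [316.  361.7]
outer [-0.0041  0.0111  0.0169] 0.00129 [376.8 308.5]
outer [-0.0045 -0.0107  0.0181] 0.00127 [260.1 309.6]
outer [ 0.0126 -0.0008  0.0266] 0.00237 [317.7 273.6]
hole [ 0.0014 -0.0003  0.0063] 0.00045 [319.  304.6]
hole [0.0238 0.0501 0.0548] 0.00044 [308.3 248. ]
outer [-0.0287 -0.0016  0.0062] 0.00022 [316.  361.7]
outer [-0.0052  0.0113  0.0171] 0.0013 [376.8 308.5]
outer [-0.0056 -0.0109  0.0183] 0.00129 [260.1 309.6]
outer [ 0.0117 -0.0009  0.027 ] 0.00238 [317.7 273.6]
hole [ 0.0003 -0.0003  0.0064] 0.00045 [319.  304.6]
hole [0.0231 0.0508 0.0556] 0.00045 [308.3 248. ]
[0.56029764 0.04840892 0.1354748 ] 17.81425488345459
[-0.0084, -0.0035, 0.0137, 0.0, 0.0, 0.0]
```

```bash
python3 -m jog '[[-0.005,-0.003,0.02,0,0,0,-1],[-0.005,-0.003,0.03,0,0,0,-1],[-0.005,-0.003,0.045,0,0,0,-1],[-0.005,-0.003,0.06,0,0,0,-1],[-0.005,-0.003,0.075,0,0,0,-1],[-0.005,-0.003,0.085,0,0,0,-1],[-0.005,-0.003,0.096,0,0,0,-1],[-0.005,-0.003,0.096,0,0,0,-1],[-0.005,-0.003,0.096,0,0,0,-1]]'
```

```text
time: 25.48
ee_pos: [0.5597, 0.0449, 0.0968]
orientation: [-1.853, -2.537, 0.0]
ft_force: [-1.2, 1.7, -0.5]
opening: 0.0346
grasp_force: 59.8
```

```bash
python3 -m jog '[[0.001,0,0.02,0,0,0,-1],[0.001,0,0.04,0,0,0,-1],[0.001,0,0.06,0,0,0,-1],[0.001,0,0.08,0,0,0,-1],[0.001,0,0.1,0,0,0,-1],[0.001,0,0.12,0,0,0,-1],[0.001,0,0.13,0,0,0,-1],[0.001,0,0.13,0,0,0,-1],[0.001,0,0.13,0,0,0,-1]]'; python3 -m jog '[[0,0,0,0,0,0,0.4],[0,0,0,0,0,0,0.4],[0,0,0,0,0,0,0.4],[0,0,0,0,0,0,0.4],[0,0,-0.1,0,0,0,0.4],[0,0,-0.2,0,0,0,0.4],[0,0,-0.3,0,0,0,1],[0,0,-0.38,0,0,0,1],[0,0,-0.38,0,0,0,1],[0,0,-0.38,0,0,0,1],[0,0,-0.38,0,0,0,1]]'
python3 - <<'E'
from h import *
p,r=tool();w=camera('wrist');cv2.imwrite('pics/w13.png',w['img']);t=camera('top')
print('d/top',[(round(q[0],2),onz(t,q[1:],.004).round(4)) for q in marks(t,'spacer_d_mid')])
print(p,rel((.535,.3614,.155),np.radians(17.5)))
E
```

```text
time: 26.23
ee_pos: [0.5597, 0.0452, 0.0449]
orientation: [-1.853, -2.537, 0.0]
ft_force: [-0.5, -0.2, -0.1]
opening: 0.0347
grasp_force: 60.0
time: 27.15
ee_pos: [0.5593, 0.0452, 0.1964]
orientation: [-1.852, -2.536, 0.001]
ft_force: [-0.4, -0.4, -0.2]
opening: 0.0853
grasp_force: 0.0
d/top [(0.56, array([0.5248, 0.3634, 0.004 ]))]
[0.55925887 0.04523061 0.19636241] [0.7712, 0.1834, 0.1017, -0.0016, -0.0005, 0.0024]
```

```bash
python3 -m jog '[[0.1,0.025,0,0,0,0,1],[0.2,0.05,0.0,0,0,0,1],[0.3,0.07,0.05,0,0,0,1],[0.4,0.095,0.1,0,0,0,1],[0.5,0.12,0.1,0,0,0,1],[0.6,0.143,0.1,0,0,0,1],[0.7,0.167,0.1,0,0,0,1],[0.771,0.183,0.1,0,0,0,1],[0.771,0.183,0.1,0,0,0,1],[0.771,0.183,0.1,0,0,0,1],[0.771,0.183,0.1,0,0,0,1],[0.771,0.183,0.1,0,0,0,1]]'
python3 - <<'E'
from h import *
w=camera('wrist')
R_=ring(w,np.array([.535,.361]),S=6)
for x in R_:print(x)
a=np.radians(17.5);b=R_[0][1];print(tool()[0],rel((*b,.005),a),rel((.5598,.0455,.13),a,frm=(np.array([*b,.005]),down(a))))
E
```

```text
time: 28.3
ee_pos: [0.5357, 0.3601, 0.1565]
orientation: [-1.854, -2.536, 0.002]
ft_force: [0.0, -0.4, 0.1]
opening: 0.0854
grasp_force: 0.0
(np.float64(0.0014236644908436416), array([0.5347, 0.3624]), 'D', np.float64(0.0301), np.float64(0.00021))
[0.53584898 0.36002046 0.1567897 ] [0.0066, -0.0007, 0.3795, -0.0005, 0.0002, 0.0015] [-0.7745, -0.1784, -0.3125, 0.0, 0.0, 0.0]
```

```bash
python3 -m jog '[[0.0066,-0.0007,0.1,0,0,0,1],[0.0066,-0.0007,0.2,0,0,0,1],[0.0066,-0.0007,0.3,0,0,0,1],[0.0066,-0.0007,0.34,0,0,0,1],[0.0066,-0.0007,0.365,0,0,0,1],[0.0066,-0.0007,0.376,0,0,0,1],[0.0066,-0.0007,0.376,0,0,0,1],[0.0066,-0.0007,0.376,0,0,0,-1],[0.0066,-0.0007,0.376,0,0,0,-1],[0.0066,-0.0007,0.376,0,0,0,-1],[0.0066,-0.0007,0.376,0,0,0,-1],[0.0066,-0.0007,0.376,0,0,0,-1],[0.0066,-0.0007,0.376,0,0,0,-1],[0.0066,-0.0007,0.376,0,0,0,-1],[0.0066,-0.0007,0.376,0,0,0,-1]]'; python3 -m jog '[[0,0,-0.06,0,0,0,-1],[0,0,-0.16,0,0,0,-1],[0,0,-0.26,0,0,0,-1],[-0.06,-0.014,-0.34,0,0,0,-1],[-0.16,-0.037,-0.34,0,0,0,-1],[-0.26,-0.06,-0.34,0,0,0,-1],[-0.36,-0.083,-0.34,0,0,0,-1],[-0.46,-0.106,-0.34,0,0,0,-1],[-0.56,-0.13,-0.34,0,0,0,-1],[-0.66,-0.152,-0.34,0,0,0,-1],[-0.74,-0.17,-0.34,0,0,0,-1],[-0.7745,-0.178,-0.34,0,0,0,-1],[-0.7745,-0.178,-0.34,0,0,0,-1],[-0.7745,-0.178,-0.34,0,0,0,-1],[-0.7745,-0.178,-0.34,0,0,0,-1],[-0.7745,-0.178,-0.34,0,0,0,-1]]'
python3 - <<'E'
from h import *
w=camera('wrist');inhand(w,-.002);cv2.imwrite('pics/w14.png',w['img'])
p,r=tool();m=r.as_matrix();print(p,np.degrees(np.arctan2(m[1,1],m[0,1])));print(rel((.5598,.0452,.13)))
E
```

```text
time: 29.6
ee_pos: [0.5353, 0.3642, 0.008]
orientation: [1.852, 2.536, 0.003]
ft_force: [-1.0, -0.1, 7.2]
opening: 0.0004
grasp_force: 3.7
time: 30.93
ee_pos: [0.5609, 0.0481, 0.1427]
orientation: [-1.851, -2.538, -0.0]
ft_force: [-0.8, -0.2, 0.5]
opening: -0.0002
grasp_force: 0.0
outer [-0.0026 -0.007   0.0143] 0.00132 [329.2 305.2]
outer [-0.0028 -0.0046  0.0075] 0.0015 [307.7 305.7]
outer [ 0.0304 -0.0013  0.0163] 0.00046 [316.5 234. ]
[0.5608839  0.04810554 0.14270533] 17.802232035268307
[-0.0061, -0.0048, 0.0318, 0.0, 0.0, 0.0]
```

Spacer d slipped out because the tips were too high (opening 0). I'm going back to look.

```bash
python3 -m jog '[[0.1,0.022,0,0,0,0,1],[0.2,0.045,0,0,0,0,1],[0.3,0.068,0,0,0,0,1],[0.4,0.09,0,0,0,0,1],[0.5,0.115,0,0,0,0,1],[0.6,0.138,0,0,0,0,1],[0.7,0.161,0,0,0,0,1],[0.7745,0.178,-0.02,0,0,0,1],[0.7745,0.178,-0.02,0,0,0,1],[0.7745,0.178,-0.02,0,0,0,1],[0.7745,0.178,-0.02,0,0,0,1],[0.7745,0.178,-0.02,0,0,0,1]]'
python3 - <<'E'
from h import *
w=camera('wrist')
R_=ring(w,np.array([.535,.361]),S=6)
for x in R_:print(x)
a=np.radians(17.5);b=R_[0][1];print(tool()[0],rel((*b,-.001),a),rel((.5598,.0455,.13),a,frm=(np.array([*b,.0]),down(a))))
E
```

```text
time: 31.98
ee_pos: [0.5344, 0.363, 0.1504]
orientation: [-1.853, -2.536, 0.001]
ft_force: [0.0, 0.3, -0.0]
opening: 0.0852
grasp_force: 0.0
(np.float64(0.0015565614489984694), array([0.535 , 0.3626]), 'D', np.float64(0.03), np.float64(0.00024))
(np.float64(0.2837369545629858), array([0.8141, 0.4119]), 'D', np.float64(0.0608), np.float64(0.00139))
[0.53459025 0.36282217 0.15050864] [-0.0008, 0.001, 0.3788, -0.0003, 0.0001, 0.0018] [-0.7747, -0.1793, -0.325, 0.0, 0.0, 0.0]
```

```bash
python3 -m jog '[[-0.0008,0.001,0.1,0,0,0,1],[-0.0008,0.001,0.2,0,0,0,1],[-0.0008,0.001,0.3,0,0,0,1],[-0.0008,0.001,0.34,0,0,0,1],[-0.0008,0.001,0.37,0,0,0,1],[-0.0008,0.001,0.378,0,0,0,1],[-0.0008,0.001,0.378,0,0,0,1],[-0.0008,0.001,0.378,0,0,0,-1],[-0.0008,0.001,0.378,0,0,0,-1],[-0.0008,0.001,0.378,0,0,0,-1],[-0.0008,0.001,0.378,0,0,0,-1],[-0.0008,0.001,0.378,0,0,0,-1],[-0.0008,0.001,0.378,0,0,0,-1],[-0.0008,0.001,0.378,0,0,0,-1],[-0.0008,0.001,0.378,0,0,0,-1]]'; python3 -m jog '[[0,0,-0.06,0,0,0,-1],[0,0,-0.16,0,0,0,-1],[0,0,-0.26,0,0,0,-1],[0,0,-0.34,0,0,0,-1]]'
```

```text
time: 33.28
ee_pos: [0.5354, 0.3638, 0.0006]
orientation: [1.852, 2.537, 0.002]
ft_force: [-1.9, -1.2, 7.2]
opening: 0.0265
grasp_force: 58.9
time: 33.62
ee_pos: [0.5353, 0.3638, 0.1386]
orientation: [1.852, 2.536, 0.003]
ft_force: [1.4, -0.2, 0.1]
opening: 0.0264
grasp_force: 59.4
```

```bash
python3 -m jog '[[-0.1,-0.023,0,0,0,0,-1],[-0.2,-0.046,0,0,0,0,-1],[-0.3,-0.07,0,0,0,0,-1],[-0.4,-0.093,0,0,0,0,-1],[-0.5,-0.116,0,0,0,0,-1],[-0.6,-0.14,0,0,0,0,-1],[-0.7,-0.162,0,0,0,0,-1],[-0.76,-0.176,0,0,0,0,-1],[-0.7747,-0.18,0,0,0,0,-1],[-0.7747,-0.18,0,0,0,0,-1],[-0.7747,-0.18,0,0,0,0,-1],[-0.7747,-0.18,0,0,0,0,-1],[-0.7747,-0.18,0,0,0,0,-1],[-0.7747,-0.18,0,0,0,0,-1]]'
python3 - <<'E'
from h import *
w=camera('wrist');inhand(w,.0035);cv2.imwrite('pics/w14.png',w['img'])
p,r=tool();m=r.as_matrix();print(p,np.degrees(np.arctan2(m[1,1],m[0,1])));print(rel((.5598,.0452,.13)))
E
```

```text
time: 34.78
ee_pos: [0.5606, 0.0475, 0.1355]
orientation: [-1.851, -2.538, -0.0]
ft_force: [-0.0, -0.3, 0.2]
opening: 0.026
grasp_force: 59.4
outer [-0.0268 -0.0016  0.0061] 0.00033 [315.7 360.7]
outer [-0.0003  0.0185  0.0074] 0.00149 [365.3 306.2]
outer [-0.0033 -0.0071  0.0167] 0.00127 [271.8 308.3]
outer [ 0.0215 -0.0009  0.0227] 0.00267 [317.7 270.2]
hole [-0.0013 -0.0004  0.0064] 0.0005 [319.2 309.9]
[0.56066473 0.04736561 0.13546299] 17.79464528402864
[-0.0045, -0.0037, 0.0137, 0.0, 0.0, 0.0]
```

```bash
python3 -m jog '[[-0.0025,-0.0037,0.02,0,0,0,-1],[-0.0025,-0.0037,0.04,0,0,0,-1],[-0.0025,-0.0037,0.06,0,0,0,-1],[-0.0025,-0.0037,0.075,0,0,0,-1],[-0.0025,-0.0037,0.085,0,0,0,-1],[-0.0025,-0.0037,0.095,0,0,0,-1],[-0.0025,-0.0037,0.105,0,0,0,-1],[-0.0025,-0.0037,0.105,0,0,0,-1],[-0.0025,-0.0037,0.105,0,0,0,-1]]'
```

```text
time: 35.58
ee_pos: [0.5595, 0.0451, 0.0934]
orientation: [-1.853, -2.537, 0.0]
ft_force: [-0.1, 0.8, -0.1]
opening: 0.0265
grasp_force: 59.3
```

```bash
python3 -m jog '[[0.0005,0,0.02,0,0,0,-1],[0.0005,0,0.04,0,0,0,-1],[0.0005,0,0.06,0,0,0,-1],[0.0005,0,0.08,0,0,0,-1],[0.0005,0,0.1,0,0,0,-1],[0.0005,0,0.11,0,0,0,-1],[0.0005,0,0.11,0,0,0,-1],[0.0005,0,0.11,0,0,0,-1]]'; python3 -m jog '[[0,0,0,0,0,0,0.2],[0,0,0,0,0,0,0.2],[0,0,0,0,0,0,0.2],[0,0,0,0,0,0,0.2],[0,0,-0.1,0,0,0,0.2],[0,0,-0.2,0,0,0,0.2],[0,0,-0.3,0,0,0,1],[0,0,-0.37,0,0,0,1],[0,0,-0.37,0,0,0,1],[0,0,-0.37,0,0,0,1],[0,0,-0.37,0,0,0,1]]'
python3 - <<'E'
from h import *
p,r=tool();w=camera('wrist');cv2.imwrite('pics/w15.png',w['img']);np.save('w15.npy',w,allow_pickle=True);t=camera('top');s=camera('scene')
for c,n in((t,'top'),(s,'scene')):
  for l,z in(('spacer_d_mid',.048),('spacer_c_mid',.04),('spacer_b_mid',.032),('spacer_a_mid',.024),('gear_mid',.015)):
    print(n,l,[(round(q[0],2),onz(c,q[1:],z).round(4)) for q in marks(c,l)[:3]])
# edge support of each predicted rim in the wrist picture
g=cv2.GaussianBlur(cv2.cvtColor(w['img'],cv2.COLOR_BGR2GRAY).astype(np.float32),(3,3),0)
gm=np.hypot(cv2.Sobel(g,5,1,0),cv2.Sobel(g,5,0,1))
th=np.radians(17.7+90+np.arange(-60,61,2)) # side nearest the camera
for D,zt in((.06,.028),(.05,.036),(.04,.044),(.03,.052)):
  o=[]
  for dz in np.arange(-.012,.0161,.002):
    q=proj(w,np.c_[.56+D/2*np.cos(th),.0449+D/2*np.sin(th),np.full(len(th),zt+dz)])
    o.append(int(cv2.remap(gm,q[:,0].astype(np.float32)[None],q[:,1].astype(np.float32)[None],1).mean()))
  print(D,o)
print(p)
E
```

```text
time: 36.25
ee_pos: [0.5595, 0.0452, 0.0493]
orientation: [-1.853, -2.537, 0.001]
ft_force: [0.8, 1.0, -0.5]
opening: 0.0265
grasp_force: 59.3
time: 37.17
ee_pos: [0.5591, 0.0452, 0.1968]
orientation: [-1.852, -2.536, 0.001]
ft_force: [-0.3, 0.2, -0.4]
opening: 0.0852
grasp_force: 0.0
top spacer_d_mid []
top spacer_c_mid []
top spacer_b_mid [(0.7, array([0.3254, 0.371 , 0.032 ])), (0.66, array([0.4228, 0.4291, 0.032 ]))]
top spacer_a_mid [(0.61, array([0.5537, 0.0371, 0.024 ]))]
top gear_mid [(0.96, array([ 0.4514, -0.3107,  0.015 ]))]
scene spacer_d_mid [(0.4, array([0.5623, 0.0465, 0.048 ]))]
scene spacer_c_mid [(0.45, array([0.5667, 0.0436, 0.04  ]))]
scene spacer_b_mid [(0.86, array([0.3505, 0.398 , 0.032 ])), (0.61, array([0.457 , 0.4494, 0.032 ])), (0.57, array([0.3768, 0.4776, 0.032 ]))]
scene spacer_a_mid [(0.45, array([ 0.4654, -0.2783,  0.024 ])), (0.41, array([0.5607, 0.0497, 0.024 ]))]
scene gear_mid [(0.53, array([ 0.4612, -0.2877,  0.015 ]))]
0.06 [116, 140, 167, 194, 221, 243, 261, 274, 276, 272, 261, 244, 221, 198, 174]
0.05 [27, 33, 39, 46, 51, 53, 51, 45, 35, 31, 36, 44, 51, 53, 50]
0.04 [27, 35, 43, 51, 57, 60, 54, 44, 36, 35, 42, 53, 57, 52, 44]
0.03 [31, 41, 50, 58, 60, 57, 46, 38, 46, 62, 72, 74, 64, 50, 40]
[0.55910184 0.04518973 0.1967888 ]
```

Run:
```python
from h import *
w=np.load('w15.npy',allow_pickle=True).item()
g=cv2.cvtColor(w['img'],cv2.COLOR_BGR2GRAY).astype(float)
S=np.array([.56,.0449])
for ang in(107.7,107.7-55,107.7+55,107.7-90,107.7+90):
  u=np.array([np.cos(np.radians(ang)),np.sin(np.radians(ang))])
  pr=[]
  pts=[(r,z) for r,z in((.03,.02),(.03,.028),(.025,.028),(.025,.036),(.02,.036),(.02,.044),(.015,.044),(.015,.052),(.006,.052))]
  q=proj(w,[[*(S+u*r),z] for r,z in pts]);d=q[-1]-q[0];n=d/np.linalg.norm(d)
  t=np.arange(-5,np.linalg.norm(d)+6);xy=q[0]+t[:,None]*n
  v=cv2.remap(g.astype(np.float32),xy[:,0].astype(np.float32)[None],xy[:,1].astype(np.float32)[None],1)[0]
  print(ang,'pred t',((q-q[0])@n).round(1).tolist());print(v.astype(int).tolist())
```

```text
107.7 pred t [0.0, 1.3, 7.1, 8.5, 14.4, 16.1, 22.0, 24.0, 34.8]
[64, 66, 64, 63, 65, 75, 102, 148, 184, 196, 195, 191, 190, 184, 173, 166, 182, 195, 195, 192, 190, 182, 170, 171, 188, 194, 192, 190, 184, 171, 162, 176, 193, 196, 192, 190, 185, 179, 168, 145, 122, 114, 115, 115, 115, 114]
52.7 pred t [0.0, 0.7, 6.3, 7.2, 12.9, 14.0, 19.8, 21.1, 31.7]
[68, 66, 66, 69, 69, 88, 131, 174, 188, 190, 189, 187, 182, 176, 185, 192, 192, 191, 190, 184, 174, 178, 190, 191, 189, 189, 182, 173, 178, 190, 192, 190, 187, 184, 180, 167, 138, 108, 105, 109, 112, 114, 114]
162.7 pred t [0.0, 0.8, 6.4, 7.3, 13.0, 14.1, 19.9, 21.3, 31.9]
[70, 72, 69, 70, 69, 88, 126, 165, 180, 186, 187, 183, 168, 157, 170, 185, 188, 186, 174, 156, 164, 182, 191, 191, 187, 174, 154, 169, 188, 195, 194, 190, 186, 180, 165, 129, 96, 87, 93, 97, 102, 106, 107]
17.700000000000003 pred t [0.0, -0.1, 5.2, 5.2, 10.7, 10.8, 16.4, 16.7, 27.0]
[63, 63, 64, 63, 76, 123, 168, 183, 184, 179, 171, 176, 184, 186, 187, 184, 179, 178, 186, 189, 187, 186, 181, 175, 184, 187, 186, 185, 182, 179, 168, 135, 101, 94, 104, 110, 112, 114, 115]
197.7 pred t [0.0, -0.1, 5.3, 5.3, 10.8, 11.0, 16.6, 17.0, 27.3]
[71, 70, 70, 69, 81, 131, 168, 179, 176, 147, 136, 161, 179, 180, 161, 152, 165, 178, 180, 170, 158, 155, 172, 186, 189, 188, 186, 186, 179, 159, 117, 91, 84, 85, 91, 96, 102, 107, 112]
```

The wall edges nest evenly at every angle, so the stack is seated flat and in order (a, b, c, d). On to the gear.

```bash
python3 -m jog '[[-0.08,-0.057,0,0,0,0,1],[-0.16,-0.113,0,0,0,0,1],[-0.24,-0.17,0,0,0,0,1],[-0.32,-0.226,0,0,0,0,1],[-0.4,-0.283,0,0,0,0,1],[-0.48,-0.339,0,0,0,0,1],[-0.56,-0.396,0,0,0,0,1],[-0.64,-0.452,0,0,0,0,1],[-0.72,-0.509,0,0,0,0,1],[-0.739,-0.522,0,0,0,0,1],[-0.739,-0.522,0,0,0,0,1],[-0.739,-0.522,0,0,0,0,1],[-0.739,-0.522,0,0,0,0,1]]'
cat > gear.py <<'E'
from h import *
from scipy.optimize import minimize
def prof(c,g,X): 
    q=proj(c,X).astype(np.float32); return cv2.remap(g,q[:,0][None],q[:,1][None],1)[0]
def gearfit(c,x0,zt):
    """centre and tooth angle (mod 22.5 deg) of the toothed disc whose top is at height zt; hub angle mod 90"""
    L=cv2.cvtColor(c['img'],cv2.COLOR_BGR2LAB).astype(np.float32); g=-L[...,2]*3+L[...,0]*.0
    rr=np.linspace(.036,.0445,8);T,Rr=np.meshgrid(np.radians(np.arange(0,360,1.)),rr)
    d=(np.degrees(T)+11.25)%22.5-11.25; lat=np.abs(Rr*np.radians(d)); ins=(lat<.0024).ravel(); out=(lat>.0036).ravel()
    def sc(x):
        v=prof(c,g,np.c_[(x[0]+Rr*np.cos(T+x[2])).ravel(),(x[1]+Rr*np.sin(T+x[2])).ravel(),np.full(T.size,zt)]); return -(v[ins].mean()-v[out].mean())
    b=min((sc([x0[0]+dx,x0[1]+dy,np.radians(a)]),dx,dy,a) for a in np.arange(0,22.5,1.5) for dx in np.arange(-.004,.0041,.002) for dy in np.arange(-.004,.0041,.002))
    s=[x0[0]+b[1],x0[1]+b[2],np.radians(b[3])]
    r=minimize(sc,s,method='Nelder-Mead',options=dict(initial_simplex=np.array([s]+[np.array(s)+e for e in np.diag([.001,.001,.02])])))
    x=r.x; G=cv2.GaussianBlur(L[...,0],(3,3),0)
    gm=np.hypot(cv2.Sobel(G,5,1,0),cv2.Sobel(G,5,0,1)); t=np.linspace(-.013,.013,30); hub=[]
    for k in range(4):
        a=x[2]+np.radians(22.5*k); v=0
        for j in range(4):
            n=np.array([np.cos(a+j*np.pi/2),np.sin(a+j*np.pi/2)]); m=np.array([-n[1],n[0]])
            P=x[:2]+.015*n+t[:,None]*m; v+=prof(c,gm,np.c_[P,np.full(30,zt+.018)]).mean()
        hub.append((round(float(v)),round(np.degrees(a)%90,2)))
    return x[:2].round(4),round(np.degrees(x[2])%22.5,2),round(-r.fun,1),sorted(hub)[::-1]
E
python3 - <<'E'
from gear import *
p,r=tool();w=camera('wrist');cv2.imwrite('pics/w16.png',w['img']);print(p)
q=[(round(q[0],2),onz(w,q[1:],.015).round(4)) for q in marks(w,'gear_mid')];print(q)
print(gearfit(w,q[0][1][:2],.012))
E
```

```text
time: 38.9
ee_pos: [0.4509, -0.2988, 0.1974]
orientation: [-1.852, -2.537, -0.0]
ft_force: [0.1, -0.1, -0.1]
opening: 0.0855
grasp_force: 0.0
[ 0.45093836 -0.29879814  0.19744512]
[(0.86, array([ 0.4512, -0.3006,  0.015 ]))]
(array([ 0.4522, -0.299 ]), np.float64(21.23), np.float64(32.8), [(306, np.float64(66.23)), (214, np.float64(88.73)), (210, np.float64(43.73)), (174, np.float64(21.23))])
```

Run:
```python
from h import *
a=np.radians(-23.8);print(rel((.4522,-.299,.197),a),rel((.4522,-.299,.0135),a))
```

```text
[-0.0016, 0.0023, 0.0013, -0.0, -0.0001, 0.4623] [-0.0017, 0.0023, 0.4601, -0.0, -0.0001, 0.4623]
```

```bash
python3 -m jog '[[-0.0016,0.0023,0,0,0,0.15,1],[-0.0016,0.0023,0,0,0,0.3,1],[-0.0016,0.0023,0,0,0,0.4623,1],[-0.0016,0.0023,0,0,0,0.4623,1],[-0.0016,0.0023,0,0,0,0.4623,1],[-0.0016,0.0023,0,0,0,0.4623,1],[-0.0016,0.0023,0,0,0,0.4623,1],[-0.0016,0.0023,0,0,0,0.4623,1],[-0.0016,0.0023,0,0,0,0.4623,1],[-0.0016,0.0023,0,0,0,0.4623,1]]'
python3 - <<'E'
from gear import *
w=camera('wrist');f=gearfit(w,(.4522,-.299),.012);print(tool()[0],f)
print(rel((*f[0],.0135),np.radians(f[3][0][1]-90)))
E
```

```text
time: 39.83
ee_pos: [0.4518, -0.2999, 0.1975]
orientation: [-2.631, -1.717, -0.0]
ft_force: [0.0, -0.5, 0.1]
opening: 0.0854
grasp_force: 0.0
[ 0.45177025 -0.30004206  0.19750967] (array([ 0.4528, -0.299 ]), np.float64(21.24), np.float64(32.8), [(328, np.float64(66.24)), (205, np.float64(88.74)), (202, np.float64(43.74)), (182, np.float64(21.24))])
[0.0034, 0.0013, 0.46, 0.0, -0.0, -0.0001]
```

```bash
python3 -m jog '[[0.0034,0.0013,0.1,0,0,0,1],[0.0034,0.0013,0.2,0,0,0,1],[0.0034,0.0013,0.3,0,0,0,1],[0.0034,0.0013,0.38,0,0,0,1],[0.0034,0.0013,0.43,0,0,0,1],[0.0034,0.0013,0.455,0,0,0,1],[0.0034,0.0013,0.46,0,0,0,1],[0.0034,0.0013,0.46,0,0,0,1],[0.0034,0.0013,0.46,0,0,0,-1],[0.0034,0.0013,0.46,0,0,0,-1],[0.0034,0.0013,0.46,0,0,0,-1],[0.0034,0.0013,0.46,0,0,0,-1],[0.0034,0.0013,0.46,0,0,0,-1],[0.0034,0.0013,0.46,0,0,0,-1],[0.0034,0.0013,0.46,0,0,0,-1],[0.0034,0.0013,0.46,0,0,0,-1]]'; python3 -m jog '[[0,0,-0.04,0,0,0,-1],[0,0,-0.1,0,0,0,-1],[0,0,-0.2,0,0,0,-1],[0,0,-0.3,0,0,0,-1],[0,0,-0.37,0,0,0,-1],[0,0,-0.37,0,0,0,-1],[0,0,-0.37,0,0,0,-1]]'
python3 - <<'E'
from gear import *
p,r=tool();m=r.as_matrix();y=np.degrees(np.arctan2(m[1,1],m[0,1]));print(p,y)
w=camera('wrist');f=gearfit(w,p[:2],p[2]-.002);print(f, r.inv().apply([*(f[0]-p[:2]),0]))
print(rel((.5598,.0452,.16),np.radians(14.9)))
E
```

```text
time: 41.22
ee_pos: [0.4531, -0.2995, 0.0144]
orientation: [2.632, 1.713, 0.001]
ft_force: [-1.2, 0.7, 8.2]
opening: 0.0284
grasp_force: 60.3
time: 41.8
ee_pos: [0.4531, -0.2995, 0.1628]
orientation: [2.631, 1.712, 0.001]
ft_force: [-0.5, -0.2, -3.3]
opening: 0.0288
grasp_force: 60.0
[ 0.45309373 -0.29949224  0.16276703] -23.889379707718604
(array([ 0.4533, -0.2978]), np.float64(21.17), np.float64(21.1), [(260, np.float64(66.17)), (229, np.float64(43.67)), (200, np.float64(88.67)), (188, np.float64(21.17))]) [ 1.63079202e-03 -4.96709475e-04 -2.49082080e-06]
[0.8954, -0.103, 0.0031, -0.0001, -0.0001, -0.431]
```

```bash
python3 -m jog '[[0.08,-0.01,0,0,0,-0.04,-1],[0.16,-0.02,0,0,0,-0.08,-1],[0.25,-0.03,0,0,0,-0.12,-1],[0.34,-0.04,0,0,0,-0.16,-1],[0.43,-0.05,0,0,0,-0.21,-1],[0.52,-0.06,0,0,0,-0.25,-1],[0.61,-0.07,0,0,0,-0.3,-1],[0.7,-0.08,0,0,0,-0.34,-1],[0.78,-0.09,0,0,0,-0.38,-1],[0.85,-0.099,0,0,0,-0.41,-1],[0.89,-0.102,0,0,0,-0.431,-1],[0.892,-0.102,0,0,0,-0.431,-1],[0.892,-0.102,0,0,0,-0.431,-1],[0.892,-0.102,0,0,0,-0.431,-1],[0.892,-0.102,0,0,0,-0.431,-1],[0.892,-0.102,0,0,0,-0.431,-1]]'
python3 - <<'E'
from gear import *
p,r=tool();m=r.as_matrix();y=np.degrees(np.arctan2(m[1,1],m[0,1]));print(p,y)
w=camera('wrist');f=gearfit(w,p[:2],p[2]-.002);print(f, r.inv().apply([*(f[0]-p[:2]),0]))
cv2.imwrite('pics/w17.png',w['img'])
print(rel((.5602,.0435,.16),np.radians(14.9)))
E
```

```text
time: 43.18
ee_pos: [0.5596, 0.0426, 0.1612]
orientation: [-1.916, -2.489, 0.001]
ft_force: [0.5, 0.4, -1.4]
opening: 0.0286
grasp_force: 59.9
[0.55960488 0.04260701 0.16116953] 14.804228989901821
(array([0.5587, 0.044 ]), np.float64(14.86), np.float64(18.2), [(319, np.float64(14.86)), (215, np.float64(82.36)), (199, np.float64(37.36)), (196, np.float64(59.86))]) [ 1.57796249e-03 -5.18908112e-04  5.23522595e-07]
[0.0016, 0.0017, 0.0033, -0.0002, -0.0, -0.0009]
```

```bash
python3 -m jog '[[0.0005,0.001,0.04,0,0,0,-1],[0.0005,0.001,0.08,0,0,0,-1],[0.0005,0.001,0.1,0,0,0,-1],[0.0005,0.001,0.112,0,0,0,-1],[0.0005,0.001,0.122,0,0,0,-1],[0.0005,0.001,0.132,0,0,0,-1],[0.0005,0.001,0.14,0,0,0,-1],[0.0005,0.001,0.14,0,0,0,-1],[0.0005,0.001,0.14,0,0,0,-1]]'
```

```text
time: 43.98
ee_pos: [0.5604, 0.0439, 0.1057]
orientation: [1.914, 2.491, 0.0]
ft_force: [0.9, 0.7, -1.4]
opening: 0.0283
grasp_force: 59.9
```

```bash
python3 -m jog '[[0,0,0.012,0,0,0,-1],[0,0,0.024,0,0,0,-1],[0,0,0.033,0,0,0,-1],[0,0,0.039,0,0,0,-1],[0,0,0.044,0,0,0,-1],[0,0,0.049,0,0,0,-1],[0,0,0.054,0,0,0,-1],[0,0,0.057,0,0,0,-1],[0,0,0.057,0,0,0,-1]]'
```

```text
time: 44.73
ee_pos: [0.5602, 0.0438, 0.0825]
orientation: [-1.915, -2.491, 0.0]
ft_force: [-1.3, 0.2, -1.9]
opening: 0.0283
grasp_force: 59.9
```

Already below the pinion top with no upward force, so the teeth are meshed. Lowering onto the spacers.

```bash
python3 -m jog '[[0,0,0.01,0,0,0,-1],[0,0,0.02,0,0,0,-1],[0,0,0.03,0,0,0,-1],[0,0,0.036,0,0,0,-1],[0,0,0.039,0,0,0,-1],[0,0,0.039,0,0,0,-1]]'
```

```text
time: 45.23
ee_pos: [0.5601, 0.0438, 0.0668]
orientation: [-1.914, -2.49, 0.0]
ft_force: [-0.4, 0.3, -1.7]
opening: 0.0287
grasp_force: 59.9
```

```bash
python3 -m jog '[[0,0,0,0,0,0,0.2],[0,0,0,0,0,0,0.2],[0,0,0,0,0,0,0.2],[0,0,0,0,0,0,0.2],[0,0,-0.05,0,0,0,0.2],[0,0,-0.15,0,0,0,0.2],[0,0,-0.25,0,0,0,1],[0,0,-0.34,0,0,0,1],[0,0,-0.34,0,0,0,1],[0,0,-0.34,0,0,0,1],[0,0,-0.34,0,0,0,1]]'
python3 - <<'E'
from gear import *
p,r=tool();w=camera('wrist');print(p)
for z in(.056,.06,.064,.068,.072,.08):print(z,gearfit(w,(.56,.0445),z)[:3])
sc=camera('scene');tp=camera('top')
a=cv2.resize(w['img'][150:350,220:420],(400,400),interpolation=cv2.INTER_CUBIC);b=cv2.resize(sc['img'][210:310,250:350],(400,400),interpolation=cv2.INTER_CUBIC)
cv2.imwrite('pics/c18.png',np.hstack([a,b]))
for c in(w,tp,sc):print([(round(q[0],2),onz(c,q[1:],.022).round(4)) for q in marks(c,'cap_mid')[:2]])
E
```

```text
time: 46.15
ee_pos: [0.5598, 0.0439, 0.2025]
orientation: [-1.914, -2.49, 0.001]
ft_force: [-0.4, -0.4, -0.7]
opening: 0.0853
grasp_force: 0.0
[0.55984192 0.04386904 0.20249806]
0.056 (array([0.5598, 0.0433]), np.float64(14.83), np.float64(32.7))
0.06 (array([0.5595, 0.044 ]), np.float64(14.84), np.float64(33.8))
0.064 (array([0.5594, 0.0449]), np.float64(14.94), np.float64(34.4))
0.068 (array([0.5591, 0.0456]), np.float64(14.9), np.float64(34.4))
0.072 (array([0.559 , 0.0465]), np.float64(14.96), np.float64(33.5))
0.08 (array([0.5585, 0.0485]), np.float64(14.97), np.float64(30.1))
[(0.91, array([0.4213, 0.0486, 0.022 ]))]
[]
[(0.5, array([0.4147, 0.0394, 0.022 ]))]
```

View pics/c18.png

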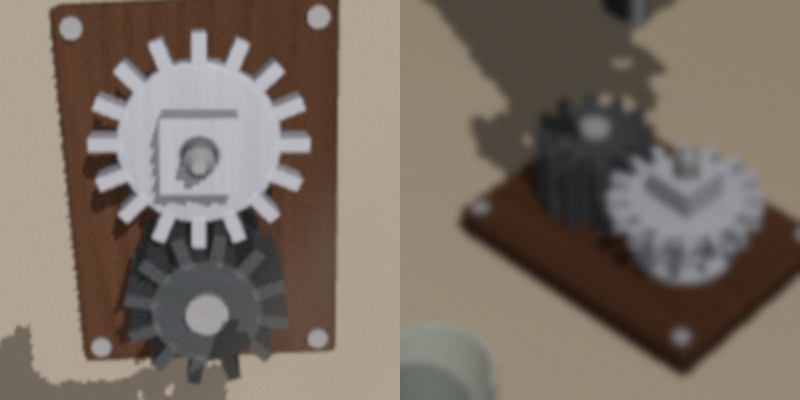

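The composite shows the gear flat, hub up, with its teeth interlocked with the pinion around (200,235) on the left. On the right it lies level on the stepped spacers. Now for the cap.

Run:
```python
from h import *
print(rel((.42,.05,.165),np.radians(17.7)))
```

```text
[0.1048, -0.3341, 0.0936, -0.0009, -0.0003, -0.0311]
```

```bash
python3 -m jog '[[0.03,-0.1,0,0,0,0,1],[0.06,-0.2,0,0,0,-0.03,1],[0.09,-0.29,0.03,0,0,-0.031,1],[0.105,-0.334,0.07,0,0,-0.031,1],[0.105,-0.334,0.094,0,0,-0.031,1],[0.105,-0.334,0.094,0,0,-0.031,1],[0.105,-0.334,0.094,0,0,-0.031,1],[0.105,-0.334,0.094,0,0,-0.031,1],[0.105,-0.334,0.094,0,0,-0.031,1]]'
python3 - <<'E'
from h import *
from scipy.optimize import minimize
p,r=tool();w=camera('wrist');cv2.imwrite('pics/w19.png',w['img'])
s=silhouettes(w,'cap');print(p,[d['conf'] for d in s]);m=s[0]['pixels'].astype(np.uint8)
g=cv2.cvtColor(w['img'],cv2.COLOR_BGR2GRAY);d=((g<60)&(cv2.dilate(m,np.ones((13,13)))>0)).astype(np.uint8)
print(m.sum(),d.sum())
th=np.linspace(0,2*np.pi,60)
def ren(x):
    o=np.zeros((480*4,640*4),np.uint8)
    def circ(R_,z): return proj(w,np.c_[x[0]+R_*np.cos(th),x[1]+R_*np.sin(th),np.full(60,z)])*4+1.5
    for a,b,R_ in((0,.006,.022),(.006,.044,.016)):
        h=cv2.convexHull(np.vstack([circ(R_,a),circ(R_,b)]).astype(np.float32)).astype(np.int32);cv2.fillConvexPoly(o,h,1)
    return cv2.resize(o.astype(np.float32),(640,480),interpolation=cv2.INTER_AREA)
for k in(m,d):
    f=lambda x:np.abs(ren(x)-k).sum()
    q=minimize(f,[.42,.049],method='Nelder-Mead',options=dict(initial_simplex=[[.42,.049],[.424,.049],[.42,.053]],xatol=1e-5));print(q.x.round(4),q.fun)
print(rel((*q.x,.0145),np.radians(17.7)))
E
```

```text
time: 47.2
ee_pos: [0.4212, 0.05, 0.166]
orientation: [1.853, 2.536, 0.001]
ft_force: [-0.3, 0.2, -0.3]
opening: 0.0851
grasp_force: 0.0
[0.42119662 0.05004343 0.16596665] [0.85]
2183 2015
[0.4203 0.0491] 123.625
[0.4204 0.0486] 290.125
[-0.0029, -0.0025, 0.3783, 0.0004, 0.0001, -0.0002]
```

```bash
python3 -m jog '[[-0.0017,-0.0029,0.1,0,0,0,1],[-0.0017,-0.0029,0.2,0,0,0,1],[-0.0017,-0.0029,0.28,0,0,0,1],[-0.0017,-0.0029,0.34,0,0,0,1],[-0.0017,-0.0029,0.37,0,0,0,1],[-0.0017,-0.0029,0.379,0,0,0,1],[-0.0017,-0.0029,0.379,0,0,0,1],[-0.0017,-0.0029,0.379,0,0,0,-1],[-0.0017,-0.0029,0.379,0,0,0,-1],[-0.0017,-0.0029,0.379,0,0,0,-1],[-0.0017,-0.0029,0.379,0,0,0,-1],[-0.0017,-0.0029,0.379,0,0,0,-1],[-0.0017,-0.0029,0.379,0,0,0,-1],[-0.0017,-0.0029,0.379,0,0,0,-1],[-0.0017,-0.0029,0.379,0,0,0,-1]]'; python3 -m jog '[[0,0,-0.08,0,0,0,-1],[0,0,-0.18,0,0,0,-1],[0,0,-0.28,0,0,0,-1],[0,0,-0.32,0,0,0,-1],[-0.03,0.085,-0.32,0,0,0,-1],[-0.06,0.17,-0.32,0,0,0,-1],[-0.09,0.255,-0.32,0,0,0,-1],[-0.115,0.32,-0.32,0,0,0,-1],[-0.1175,0.329,-0.32,0,0,0,-1],[-0.1175,0.329,-0.32,0,0,0,-1],[-0.1175,0.329,-0.32,0,0,0,-1],[-0.1175,0.329,-0.32,0,0,0,-1],[-0.1175,0.329,-0.32,0,0,0,-1]]'
python3 - <<'E'
from h import *
p,r=tool();print(p,rel((.5600,.0445,.14)))
E
```

```text
time: 48.55
ee_pos: [0.4198, 0.0491, 0.0148]
orientation: [1.853, 2.536, 0.001]
ft_force: [-2.8, -0.5, 14.1]
opening: 0.031
grasp_force: 58.3
time: 49.63
ee_pos: [0.5582, 0.0444, 0.1421]
orientation: [-1.853, -2.536, 0.0]
ft_force: [0.3, -0.2, -0.5]
opening: 0.0309
grasp_force: 59.8
[0.55815163 0.04439599 0.14205713] [-0.0012, 0.0045, 0.0051, 0.0, 0.0, 0.0]
```

```bash
python3 -m jog '[[-0.0005,0.003,0.02,0,0,0,-1],[-0.0005,0.003,0.035,0,0,0,-1],[-0.0005,0.003,0.05,0,0,0,-1],[-0.0005,0.003,0.06,0,0,0,-1],[-0.0005,0.003,0.07,0,0,0,-1],[-0.0005,0.003,0.08,0,0,0,-1],[-0.0005,0.003,0.089,0,0,0,-1],[-0.0005,0.003,0.089,0,0,0,-1],[-0.0005,0.003,0.089,0,0,0,-1]]'
```

```text
time: 50.38
ee_pos: [0.5603, 0.0445, 0.1062]
orientation: [-1.853, -2.536, 0.0]
ft_force: [-0.2, -0.2, -1.3]
opening: 0.0307
grasp_force: 59.8
```

```bash
python3 -m jog '[[0,0,0.006,0,0,0,-1],[0,0,0.012,0,0,0,-1],[0,0,0.018,0,0,0,-1],[0,0,0.0225,0,0,0,-1],[0,0,0.0225,0,0,0,-1],[0,0,0.0225,0,0,0,-1]]'
```

```text
time: 50.88
ee_pos: [0.5603, 0.0444, 0.0972]
orientation: [-1.853, -2.537, 0.0]
ft_force: [-0.5, -0.2, -0.3]
opening: 0.031
grasp_force: 59.9
```

```bash
python3 -m jog '[[0,0,0,0,0,0,0.2],[0,0,0,0,0,0,0.2],[0,0,0,0,0,0,0.2],[0,0,0,0,0,0,0.2],[0,0,-0.06,0,0,0,0.2],[0,0,-0.15,0,0,0,0.2],[0,0,-0.25,0,0,0,0.5],[0,0,-0.3,0,0,0,1],[0,0,-0.3,0,0,0,1],[0,0,-0.3,0,0,0,1],[0,0,-0.3,0,0,0,1]]'
python3 - <<'E'
from gear import *
from scipy.optimize import minimize
p,r=tool();w=camera('wrist');s=silhouettes(w,'cap');print(p,[d['conf'] for d in s]);m=s[0]['pixels'].astype(np.float32)
th=np.linspace(0,2*np.pi,60)
def ren(x):
    o=np.zeros((480*4,640*4),np.uint8);B=np.array([x[0],x[1],x[2]]);ax=np.array([x[3],x[4],1])
    e1=np.array([1,0,-x[3]]);e2=np.array([0,1,-x[4]])
    circ=lambda R_,z:proj(w,B+z*ax+R_*(np.cos(th)[:,None]*e1+np.sin(th)[:,None]*e2))*4+1.5
    for a,b,R_ in((0,.006,.022),(.006,.044,.016)):
        cv2.fillConvexPoly(o,cv2.convexHull(np.vstack([circ(R_,a),circ(R_,b)]).astype(np.float32)).astype(np.int32),1)
    return cv2.resize(o.astype(np.float32),(640,480),interpolation=cv2.INTER_AREA)
for z in(.062,.082,.09):
    q=minimize(lambda x:np.abs(ren([x[0],x[1],z,x[2],x[3]])-m).sum(),[.56,.044,0,0],method='Nelder-Mead',options=dict(initial_simplex=[[.56,.044,0,0],[.563,.044,0,0],[.56,.047,0,0],[.56,.044,.08,0],[.56,.044,0,.08]]));print(z,q.x.round(4),q.fun)
print(gearfit(w,(.56,.0445),.064)[:3])
E
```

```text
time: 51.8
ee_pos: [0.5597, 0.0445, 0.2162]
orientation: [-1.853, -2.536, 0.001]
ft_force: [-0.3, -0.9, -0.5]
opening: 0.0855
grasp_force: 0.0
[0.55973245 0.04447468 0.21623548] [0.74]
0.062 [ 0.5606  0.0396  0.0412 -0.069 ] 188.125
0.082 [ 0.56    0.0432 -0.0114  0.0346] 70.6875
0.09 [ 0.5597  0.0443 -0.0243  0.0847] 114.125
(array([0.5593, 0.0448]), np.float64(14.81), np.float64(34.2))
```

The cap fits best at exactly hub height (rim at z = 0.082), centred and upright within measurement noise. The gear is unchanged and still meshed, and the gripper is clear.

```bash
python3 -c "
from plant import *
print(sign_off())"
```

```text
the job is handed in; nothing more can be done
None
```

I handed the job in at about 52 s with all four spacers, the meshed gear and the cap on the spindle. My last camera checks showed everything seated, but sign-off gave no verdict.

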